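# Sort the latch-lid tubs by heft and clamp the full ones

## Task

Feel the weight of each lidded glass tub by lifting it: stand the full ones (350 g or more) in a row in the steel rack and the lighter ones on the purple trivet; a tub within 70 g of that limit may go to either. Only when all are sorted, and with its wing nut still loose, slide the rack's jaw up until its sprung pad presses the row firmly against the end wall, and last turn the wing nut clockwise until it stops, so that the row stays pressed. Leave everything else on the shelf where it is.

Things in the scene. Friction and masses are not known exactly. Their poses are not given: they have to be found in the camera images.
- tub_a: one of up to four outwardly identical square opal-glass tubs with a grey latch lid: 72 x 72 mm, lid top 66 mm above the underside; on the lid a grip bar 56 mm long (along the tub's x), 14 mm thick (along its y), from 66 to 92 mm above the underside. Origin: centre of the underside, z up. Weighs between 160 and 600 g, different at each start and not visible: feel it by lifting. May be absent
- tub_b: one of up to four outwardly identical square opal-glass tubs with a grey latch lid: 72 x 72 mm, lid top 66 mm above the underside; on the lid a grip bar 56 mm long (along the tub's x), 14 mm thick (along its y), from 66 to 92 mm above the underside. Origin: centre of the underside, z up. Weighs between 160 and 600 g, different at each start and not visible: feel it by lifting. May be absent
- tub_c: one of up to four outwardly identical square opal-glass tubs with a grey latch lid: 72 x 72 mm, lid top 66 mm above the underside; on the lid a grip bar 56 mm long (along the tub's x), 14 mm thick (along its y), from 66 to 92 mm above the underside. Origin: centre of the underside, z up. Weighs between 160 and 600 g, different at each start and not visible: feel it by lifting. May be absent
- tub_d: one of up to four outwardly identical square opal-glass tubs with a grey latch lid: 72 x 72 mm, lid top 66 mm above the underside; on the lid a grip bar 56 mm long (along the tub's x), 14 mm thick (along its y), from 66 to 92 mm above the underside. Origin: centre of the underside, z up. Weighs between 160 and 600 g, different at each start and not visible: feel it by lifting. May be absent
- rack: steel clamp rack fixed on the shelf, 106 mm wide (its x) and 366 mm long (its y). Origin: centre of its underside. A channel 84 mm wide between two lips (10 mm above the channel's floor) runs along its y and takes the tubs in a row, squarely, touching or nearly so, grip bar either way. Solid end wall at its +y end, sliding jaw at its -y end
- bed: the rack's polished channel floor, on which the tubs stand; same origin and axes as the rack; floor surface 12 mm above the origin
- endwall: the rack's end wall, 70 mm high; same origin and axes as the rack; its inner face is at y = +165 mm
- rack_end (a point): point on the channel floor at the middle of the end wall's inner face
- jaw (a joint): the sliding jaw (m): 0 = fully open (265 mm from the pad's face to the end wall, room for three tubs), growing as it slides to rack +y towards the end wall, at most 0.215. Its slide has a drag of about 6 N and stays where it is left. It is moved by holding the wing nut on top of it
- pad: black rubber pad, 72 x 10 x 46 mm, on springs in front of the jaw. Origin: middle of the lower edge of its face that meets the tubs. At rest it lies at rack y = -100 mm + jaw; pressed, it yields up to 20 mm back towards the jaw (1 N at first, then 0.4 N more per mm)
- nut (a joint): wing nut on top of the jaw (rad): 0 = loosest, growing as it turns clockwise seen from above, hard stop (tight) at 1.3
- nut_grip (a point): where to grip the wing nut: on its axis (rack x = 0, y = -152 mm + jaw), 100 mm above the shelf. The wing is a flat upright bar 62 mm long, 14 mm thick, from 84 to 112 mm above the shelf; at joint value 0 its length lies along rack x; the point's x axis follows its length
- trivet: purple silicone trivet, 200 x 200 mm, 6 mm thick, stuck to the shelf. Origin: centre of its underside
- soy_dish: white ceramic soy dish, 90 mm across, 22 mm high; a bystander. Origin: centre of its underside
- spoon: wooden spoon, 240 mm long, lying flat; a bystander
- spice_jar: small spice jar, 48 mm across, 85 mm high; a bystander. Origin: centre of its underside
- oil_can: steel can, 60 mm across, 100 mm high; a bystander. Origin: centre of its underside
- mug: blue mug, 80 mm across, 85 mm high; a bystander. Origin: centre of its underside
Mind the look-alikes: they are no part of the job. Leave any pink look-alike of the tub_d alone.

How it is judged:
By the outcome, as a careful person would: the job done as asked, in the order asked, and still so for the second after the job is handed in, with the robot touching nothing.
Of tub_b, tub_c, tub_d only 1 to 3 are there at a start; the rules pass over those that are not, and their reading is None.
At some moment in a run one of tub_a, tub_b, tub_c, tub_d may be knocked a few centimetres aside while the robot is not near it.
Once in a run the grip may slacken for a moment while it holds something.
It also fails if it takes over 210 s, if anything falls off the work surface, if the arm or the gripper's body presses on something with over 40 N, if the wrist force passes 120 N, or if a joint passes its speed limit or range.

## Robot

A 6-joint arm with a two-finger parallel gripper is mounted at the origin on the work surface. World frame = base frame: x ahead of the robot, y to its left, z up, the work surface at z = 0. Lengths are in m, angles in rad, forces in N, time in s.
With the tool pointing down it reaches from about 0.25 to 0.775 m from the base axis. Payload 4 kg.
Tool frame: the origin (TCP) lies on the centre line of the jaws, within the pads' length; the fingertips stand robot.tips_ahead ahead of it and the grasp point (between the pads) lies 8 mm behind it (robot.tips_ahead is the distance from the TCP to the fingertips, in m); z points along the fingers, y is the line along which they close (so a half turn about z gives the same grasp; the last joint's range is limited). The gripper opens to 94 mm and grips with 3 to 60 N. Pads are 16 mm wide; open, the fingers measure 119 mm over their backs; the gripper's body (75 mm by 177 mm) begins 78 mm behind the grasp point.
Start: joints at [1.092, 0.087, 1.371, -0, 1.684, -0.103], TCP at [0.202, 0.512, 0.192] pointing down, gripper open.
Joint ranges: [-3.1, 3.1], [-0.76, 2.03], [0.27, 2.55], [-1.08, 4.22], [0.17, 2.65], [-2.57, 2.57]. Speed limits (rad/s): [2.79, 2.79, 3.14, 3.14, 3.14, 3.14].

## Interface

Orientations are given as [roll, pitch, yaw] about the fixed x, y, z axes, in that order (R = Rz(yaw) Ry(pitch) Rx(roll)).
In Python, from bench import robot, snapshot, close_job, spotter gives the robot as it stands. The module is installed in compiled form; this text tells all that it offers.
- The arm moves only by the tool servo_tool, never from a script. Its argument "commands" is one flat list of numbers, 7 for each row, row after row: the shift along the tool's x, y, z in m, then the turn, a rotation vector about the tool's x, y, z in degrees, then the finger opening in m, from 0 to 0.094. In form: [x, y, z, ax, ay, az, grip, x, y, z, ax, ay, az, grip, ...]. A call has 1 to 10 rows; each row is the pose to reach, as a shift and turn from the pose commanded when the call began, along the tool's axes at that moment; what a row does not reach only later rows make up. A row lasts 1/8 s, in which the tool goes at most 62.5 mm and 10.7 degrees, less where a joint would pass 70% of its speed; a pose out of reach is approached as far as the arm can. A call with a gripper value outside its range is refused whole. The fingers move at their own pace and stop on an object; the grip force is fixed at half the most. Time passes only in rows, so rows that repeat a pose let the fingers close. It gives the time, the measured TCP pose, the force, the opening and the grip force at its end, in the units of the state.
- robot.get_obs(): the state, without advancing time (a new reading comes with each control period).
- snapshot(name): name is "side" or "top"; returns a dict with "img" (384x512x3 uint8, blue, green, red), "camera_matrix" (3x3 intrinsics, pixels), "extrinsics" (4x4, takes a point from camera to world coordinates). Camera axes: x right, y down, z forward; pixel columns grow to the right and rows downward; lengths in m; the calibration is good to about 2 mm. A picture is of the moment at which its call begins. There is no depth.
- close_job(): hands the job in; it is judged then, once.
Trained networks look in a picture, given as the dict that the camera call returned (one of the last four; its "shot" number tells which), for a name from the list of things; names that differ only in an ending like _2 or _b are one class to them, and where a whole thing is asked for, a point or a joint stands for the part that bears it (a point fixed in the world has none). Each returns a list of dicts, best first, with "conf" (0 to 1); they miss things now and then, are a little off and sometimes report something else, mostly with a low value. They report only what shows in the picture. A call takes as long as a camera call. They do not tell look-alikes from the thing itself.
- spotter.trace(name, picture): "region" (384x512 bool, what is visible of it) and "box" ([left, top, width, height] in pixels, round what is visible of it).
The state is a dict: "time": time; "joint_positions": joint angles; "qvel": joint speeds; "joint_torque": joint torques, N m; "tool_pos": TCP position; "ee_rot": TCP orientation; "wrist_force": force on the tool from outside, world axes, zero at the start; "wrist_torque": the same for the moment, N m; "width": finger opening in m; "finger_force": force on a finger pad.
Only numpy, scipy, OpenCV 4.12 (cv2) and the standard library are available. Lean on these libraries where they do the work, as an engineer would, in place of code of your own. Each camera call takes 0.05 s, during which the arm holds its last target. There are 200 camera calls.

## Working session

There is one attempt and no reset: what is moved stays moved. The work goes in short steps, Python scripts to look and compute and a tool call to move; the robot and the scene stay as the last step left them, time stands still between calls to the robot, and variables do not carry over. Pictures are saved under pics/ and viewed, at most 14 in all, crops included, and the job is handed in when it is done.

Besides the shell and the picture viewer there is one more tool, called after "Emit:" by a JSON object that holds its "name" and its "arguments", one argument or row to a line. servo_tool: Moves the arm, as the interface text tells. Its arguments: {"type":"object","properties":{"commands":{"type":"array","items":{"type":"number"}}},"required":["commands"]}

```bash
ls; mkdir -p pics; python3 - <<'E'
from bench import robot,snapshot,spotter
import cv2,numpy as np
o=robot.get_obs()
for k,v in o.items(): print(k,np.round(v,4))
print(robot.tips_ahead)
for n in("top","side"):
    s=snapshot(n); cv2.imwrite(f"pics/{n}0.png",cv2.resize(s["img"],(800,600),interpolation=cv2.INTER_CUBIC))
    print(n,np.round(s["camera_matrix"],1).tolist(),np.round(s["extrinsics"],3).tolist())
    for t in("tub_a","rack","trivet","nut","pad","endwall"):
        for d in spotter.trace(t,s): print(t,round(float(d["conf"]),2),d["box"])
E
```

```text
pics
time 0.0
joint_positions [ 1.0919  0.088   1.3722 -0.      1.6836 -0.1031]
qvel [ 0.0004 -0.002  -0.0017  0.0002 -0.     -0.0004]
joint_torque [-8.00000e-04 -3.40172e+01 -3.02432e+01  7.17000e-02  3.30000e-02
 -2.00000e-04]
tool_pos [0.2016 0.5111 0.1907]
ee_rot [-3.1394e+00 -2.0000e-04  2.7658e+00]
wrist_force [-0.4359  0.0423  0.0181]
wrist_torque [0.0083 0.0612 0.0185]
finger_force 0.0
width 0.094
0.011
top [[396.4, 0.0, 261.9], [0.0, 396.4, 190.4], [0.0, 0.0, 1.0]] [[0.001, -0.995, 0.097, 0.375], [-1.0, -0.003, -0.015, -0.008], [0.015, -0.097, -0.995, 1.362], [0.0, 0.0, 0.0, 1.0]]
tub_a 0.82 [363.8, 235.9, 26.4, 23.9]
tub_a 0.75 [295.2, 198.1, 22.7, 28.1]
tub_a 0.71 [329.0, 216.5, 27.9, 18.1]
tub_a 0.7 [325.6, 252.7, 30.1, 23.3]
tub_a 0.67 [253.3, 207.0, 25.1, 24.8]
rack 0.87 [192.3, 148.9, 110.2, 28.3]
pad 0.56 [135.0, 198.6, 63.3, 61.6]
pad 0.49 [253.8, 151.0, 3.7, 20.8]
endwall 0.52 [191.8, 149.2, 9.3, 24.1]
side [[494.1, 0.0, 253.5], [0.0, 494.1, 193.3], [0.0, 0.0, 1.0]] [[-0.989, -0.079, 0.125, 0.328], [-0.146, 0.643, -0.752, 1.191], [-0.021, -0.762, -0.647, 1.147], [0.0, 0.0, 0.0, 1.0]]
tub_a 0.97 [293.4, 155.1, 23.3, 23.8]
tub_a 0.96 [313.1, 130.8, 22.7, 28.6]
tub_a 0.83 [325.0, 156.8, 25.4, 20.7]
tub_a 0.8 [280.1, 192.8, 23.9, 29.3]
tub_a 0.78 [273.4, 169.7, 26.7, 26.0]
tub_a 0.63 [255.3, 151.6, 22.8, 23.6]
rack 0.74 [202.4, 184.7, 49.1, 83.7]
rack 0.25 [245.8, 267.7, 78.9, 61.2]
trivet 0.75 [245.3, 267.5, 83.7, 64.3]
nut 0.66 [224.6, 180.3, 13.1, 14.9]
pad 0.8 [217.3, 202.2, 23.9, 12.9]
endwall 0.87 [203.5, 242.8, 32.5, 21.4]
```

View pics/top0.png

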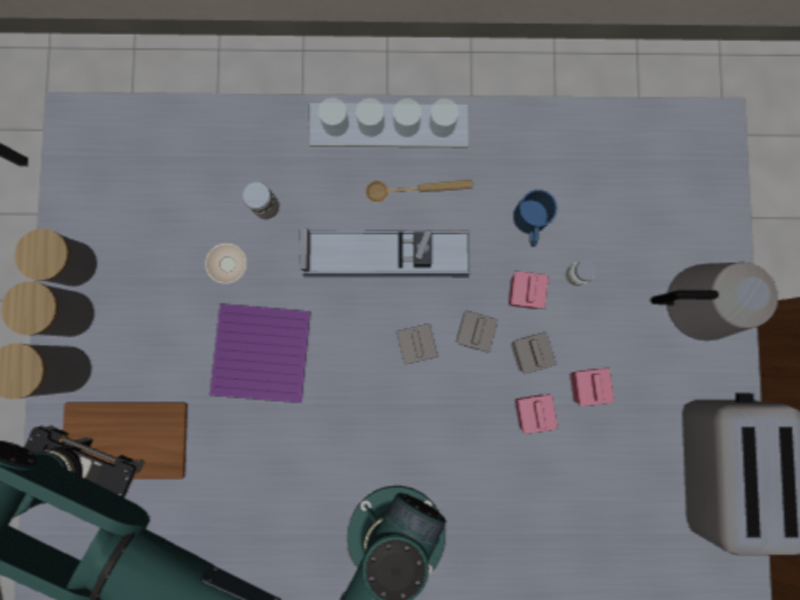

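View pics/side0.png

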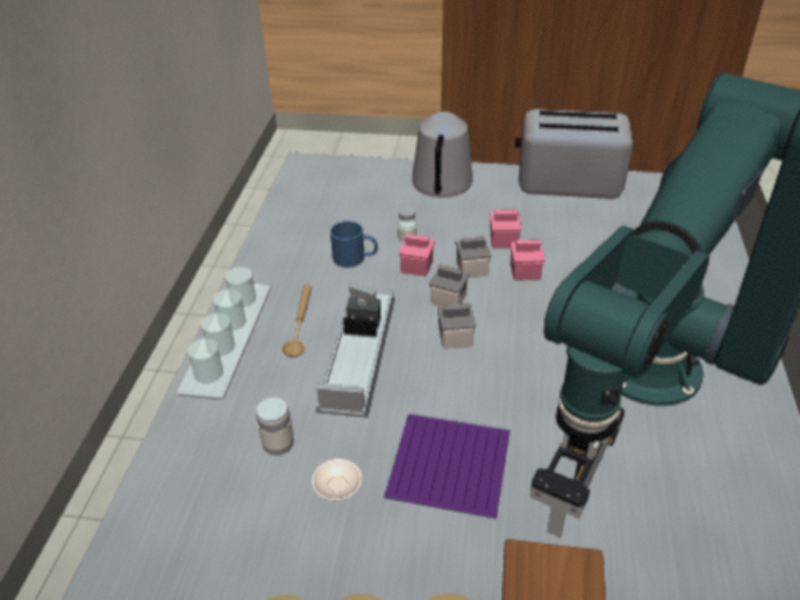

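The top view (800x600 scale) shows three grey tubs at (417,343), (477,331) and (535,352). There are three pink look-alikes at (529,290), (593,387) and (537,413), which I leave alone. The rack lies along the image row with its end wall at the left (306,250), pad at (402,250) and nut at (423,246). The trivet is at (260,352). I fit models to both views next.

```bash
cat > h.py <<'E'
from bench import robot,snapshot,spotter
import cv2,numpy as np,itertools
from scipy.optimize import minimize
from scipy.spatial.transform import Rotation as Ro
def proj(s,P):
    E=np.linalg.inv(s["extrinsics"]); C=np.asarray(P)@E[:3,:3].T+E[:3,3]
    q=C@s["camera_matrix"].T; return q[:,:2]/q[:,2:]
def ray(s,uv,z):
    d=np.linalg.inv(s["camera_matrix"])@[uv[0],uv[1],1]; E=s["extrinsics"]
    d=E[:3,:3]@d; return E[:3,3]+d*(z-E[2,3])/d[2]
def box(x0,x1,y0,y1,z0,z1): return np.array(list(itertools.product((x0,x1),(y0,y1),(z0,z1))))
TUB=[box(-.036,.036,-.036,.036,0,.066),box(-.028,.028,-.007,.007,.066,.092)]
def rackm(j): return [box(-.053,.053,-.183,.183,0,.022),box(-.053,.053,.165,.183,0,.082)]
def put(B,x,y,yaw,z=0):
    c,s=np.cos(yaw),np.sin(yaw); return B@np.array([[c,s,0],[-s,c,0],[0,0,1]])+[x,y,z]
K=4
def sil(s,boxes,roi):
    x0,y0,w,h=roi; m=np.zeros((h*K,w*K),np.uint8)
    for b in boxes:
        q=((proj(s,b)-[x0,y0]+.5)*K).astype(np.float32)
        cv2.fillConvexPoly(m,cv2.convexHull(np.round(q*8).astype(np.int32)),255,shift=3)
    return cv2.resize(m,(w,h),interpolation=cv2.INTER_AREA)/255.
def fit(obs,model,p0,step):
    # obs: list of (picture, region)
    R=[]
    for s,r in obs:
        x,y,w,h=cv2.boundingRect(r.astype(np.uint8)); R.append((x-8,y-8,w+16,h+16))
    pads=[np.pad(r,30).astype(float) for _,r in obs]
    def cost(p):
        c=0
        for (s,r),roi,pd in zip(obs,R,pads):
            m=sil(s,[put(b,*p) for b in model],roi)
            x,y,w,h=roi; c+=np.abs(m-pd[y+30:y+30+h,x+30:x+30+w]).sum()/r.sum()
        return c
    p0=np.array(p0,float); S=np.vstack([p0]+[p0+np.eye(len(p0))[i]*step[i] for i in range(len(p0))])
    r=minimize(cost,p0,method="Nelder-Mead",options=dict(initial_simplex=S,xatol=1e-4,fatol=1e-4,maxiter=250))
    return r.x,r.fun
def grey(s,r):
    return s["img"][r].mean(0)
def tubs(T,S,show=True,minconf=.3):
    out=[]
    dt=[d for d in spotter.trace("tub_a",T) if d["conf"]>minconf]; ds=[d for d in spotter.trace("tub_a",S) if d["conf"]>minconf]
    pink=lambda s,d:(lambda c:c[2]-c[1]>40)(grey(s,d["region"]))
    dt=[d for d in dt if not pink(T,d)]; ds=[d for d in ds if not pink(S,d)]
    cen=lambda d:np.array(np.nonzero(d["region"])).mean(1)[::-1]
    for d in dt:
        p=ray(T,cen(d),.05)
        e=[np.linalg.norm(proj(S,[p+[0,0,-.01]])[0]-cen(k)) for k in ds]
        obs=[(T,d["region"])]
        if e and min(e)<10: obs.append((S,ds[int(np.argmin(e))]["region"]))
        best=min((fit(obs,TUB,[p[0],p[1],y,0],[.01,.01,.15,.01]) for y in(-.5,0,.5)),key=lambda a:a[1])
        out.append((best[0],len(obs),best[1]))
        if show: print("tub",np.round(best[0],3),"views",len(obs),"cost",round(best[1],2),"conf",round(float(d["conf"]),2))
    return out
def look(): return snapshot("top"),snapshot("side")
def st():
    o=robot.get_obs(); print("t",round(o["time"],2),"p",np.round(o["tool_pos"],4),"rpy",np.round(o["ee_rot"],4),"F",np.round(o["wrist_force"],2),"w",round(o["width"],4),"f",round(o["finger_force"],1),"j6",np.round(o["joint_positions"][5],2)); return o
def to(p,yaw=None):
    o=robot.get_obs(); R=Ro.from_euler("xyz",o["ee_rot"])
    if yaw is None: yaw=o["ee_rot"][2]
    y0=o["ee_rot"][2]; yaw=y0+(yaw-y0+np.pi/2)%np.pi-np.pi/2
    T=Ro.from_euler("xyz",[np.pi,0,yaw])
    print("shift",np.round(R.inv().apply(np.array(p)-o["tool_pos"]),4),"turn",np.round(np.degrees((R.inv()*T).as_rotvec()),2))
E
python3 - <<'E'
from h import *
T,S=look()
tubs(T,S)
for n,s in(("T",T),("S",S)):
    for d in spotter.trace("rack",s)[:1]: 
        r=d["region"]; print(n,"rack",r.sum(),d["box"])
    for t in("pad","nut","endwall","trivet"):
        for d in spotter.trace(t,s): print(n,t,round(float(d["conf"]),2),d["box"],d["region"].sum(),[np.round(ray(s,np.array(np.nonzero(d["region"])).mean(1)[::-1],z)[:2],3) for z in(0,.06,.1)])
rt=spotter.trace("rack",T)[0]["region"]
x,f=fit([(T,rt)],rackm(0),[.42,-.01,0],[.01,.01,.1]); print("rack top only",np.round(x,4),f)
rs=spotter.trace("rack",S)[0]["region"]
x,f=fit([(T,rt),(S,rs)],rackm(0),[.42,-.01,0],[.01,.01,.1]); print("rack both",np.round(x,4),f)
# purple trivet by colour
for s in(T,S):
    b,g,r=[s["img"][...,i].astype(int) for i in range(3)]
    m=((b>g+40)&(r>g+20)).astype(np.uint8); n,l,stt,c=cv2.connectedComponentsWithStats(m); i=1+stt[1:,4].argmax()
    print("trivet",np.round(ray(s,c[i],.006),3),stt[i])
    q=cv2.boxPoints(cv2.minAreaRect(np.argwhere(l==i)[:,::-1].astype(np.float32))); print([np.round(ray(s,a,.006)[:2],3).tolist() for a in q])
c=cv2.resize(T["img"][130:260,180:400],None,fx=3.6,fy=3.6,interpolation=cv2.INTER_CUBIC); 
c2=cv2.resize(S["img"][120:270,190:350],None,fx=3.6,fy=3.6,interpolation=cv2.INTER_CUBIC)
cv2.imwrite("pics/c1.png",c); cv2.imwrite("pics/c2.png",c2); print(c.shape,c2.shape)
E
```

```text
tub [ 0.407 -0.041  0.201 -0.004] views 2 cost 0.25 conf 0.78
tub [ 0.389 -0.292  0.222 -0.005] views 2 cost 0.36 conf 0.74
tub [ 0.434 -0.17  -0.222 -0.007] views 2 cost 0.35 conf 0.68
T rack 3312 [191.6, 144.7, 111.8, 32.5]
T nut 0.7 [194.4, 144.8, 106.4, 31.8] 3239 [array([0.61 , 0.029]), array([0.6  , 0.028]), array([0.593, 0.027])]
T nut 0.54 [264.8, 151.6, 11.7, 13.6] 64 [array([ 0.623, -0.055]), array([ 0.612, -0.053]), array([ 0.605, -0.052])]
T nut 0.46 [133.5, 199.1, 64.0, 58.0] 3582 [array([0.387, 0.3  ]), array([0.387, 0.287]), array([0.386, 0.278])]
T endwall 0.47 [189.0, 146.9, 10.6, 29.2] 176 [array([0.617, 0.206]), array([0.607, 0.196]), array([0.6 , 0.19])]
T trivet 0.95 [135.2, 195.9, 65.1, 62.9] 3488 [array([0.387, 0.299]), array([0.387, 0.286]), array([0.386, 0.277])]
S rack 2526 [201.3, 182.0, 48.9, 86.9]
S pad 0.7 [220.7, 203.1, 18.9, 9.2] 216 [array([ 0.62 , -0.046]), array([0.604, 0.019]), array([0.594, 0.062])]
S nut 0.55 [225.6, 180.3, 13.4, 15.4] 142 [array([ 0.631, -0.161]), array([ 0.615, -0.091]), array([ 0.605, -0.044])]
S nut 0.45 [212.5, 142.6, 28.7, 
[... 309 characters left out ...]
56])]
S endwall 0.16 [274.8, 168.7, 26.4, 26.6] 515 [array([ 0.437, -0.214]), array([ 0.432, -0.14 ]), array([ 0.428, -0.091])]
S trivet 0.7 [248.7, 266.1, 77.6, 65.1] 3930 [array([0.385, 0.306]), array([0.382, 0.352]), array([0.38 , 0.383])]
S trivet 0.35 [221.3, 183.3, 19.2, 10.6] 151 [array([ 0.631, -0.159]), array([ 0.615, -0.089]), array([ 0.604, -0.042])]
rack top only [ 0.42 -0.01  0.  ] 1.0
rack both [ 0.42 -0.01  0.  ] 2.0
trivet [0.387 0.297 0.006] [ 135  195   63   63 3353]
[[0.298, 0.401], [0.495, 0.391], [0.478, 0.192], [0.281, 0.206]]
trivet [0.385 0.309 0.006] [ 247  265   79   66 3815]
[[0.49, 0.396], [0.494, 0.194], [0.279, 0.213], [0.296, 0.408]]
(468, 792, 3) (540, 576, 3)
```

View pics/c1.png

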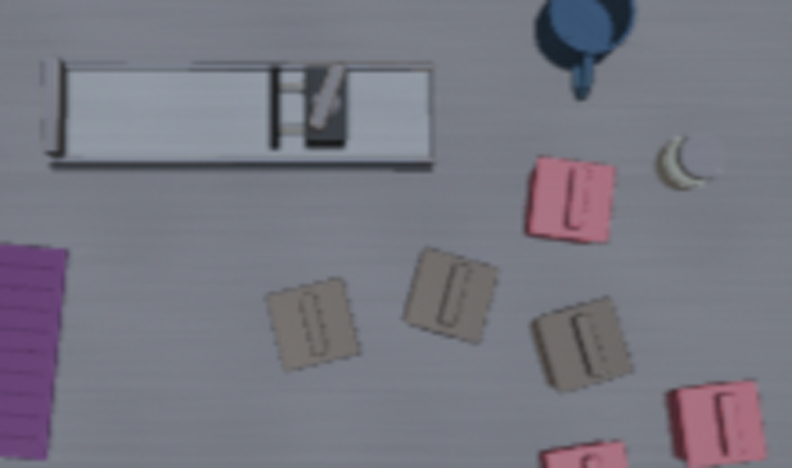

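View pics/c2.png

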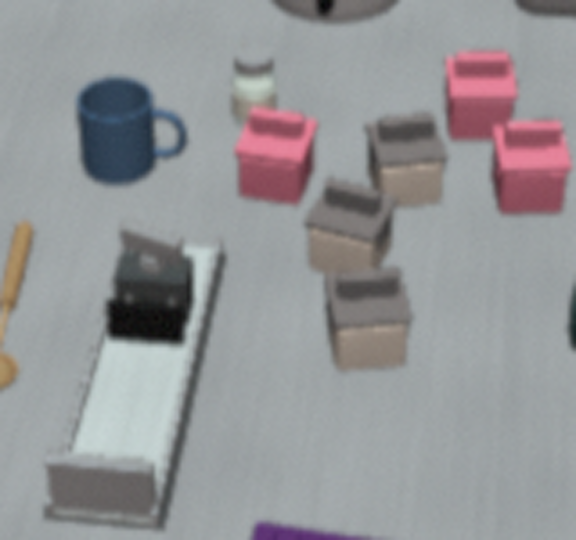

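Crop c1 shows the grey tubs at (313,324), (451,295) and (582,344), with bars roughly along world x. The pink ones are clearly distinct. The nut wing is tilted about 25° clockwise from rack x. The tub fits look good, so I refit the rack with a better start point.

```bash
cat >> h.py <<'E'
def jawm(j): return rackm(0)+[box(-.036,.036,-.110+j,-.100+j,.016,.062),box(-.036,.036,-.170+j,-.135+j,.012,.084)]
E
python3 - <<'E'
from h import *
T,S=look()
rt=spotter.trace("rack",T)[0]["region"];rs=spotter.trace("rack",S)[0]["region"]
for ob in([(T,rt)],[(S,rs)],[(T,rt),(S,rs)]):
    x,f=fit(ob,jawm(.06),[.61,.025,0],[.01,.01,.05]); print(np.round(x,4),round(f,3))
for dx in(0,):
    for j in(.03,.045,.06,.075,.09): 
        y,f=fit([(T,rt),(S,rs)],jawm(j),x,[.003,.003,.02]); print(j,np.round(y,4),round(f,4))
# overlay for eye check
for s,n in((T,"T"),(S,"S")):
    im=s["img"].copy(); u=cv2.resize(im,None,fx=4,fy=4,interpolation=cv2.INTER_CUBIC)
    for b in [put(b,*x) for b in jawm(.06)]:
        q=(proj(s,b)+.5)*4
        for i in range(8):
            for k in(1,2,4):
                if not i&k: cv2.line(u,tuple(np.int32(q[i])),tuple(np.int32(q[i|k])),(0,255,0),1)
    a=proj(s,[[x[0],x[1],0]])[0]*4; a=np.int32(a); cv2.imwrite(f"pics/o{n}.png",u[a[1]-220:a[1]+220,a[0]-250:a[0]+250])
a=cv2.imread("pics/oT.png");b=cv2.imread("pics/oS.png"); cv2.imwrite("pics/o.png",cv2.resize(np.hstack([a[110:330],b[110-0:330]])if 0 else np.vstack([a[100:320],b[0:380]]),None,fx=1,fy=1))
to([.407,-.041,.20],.201)
E
```

```text
[0.6142 0.0261 0.0134] 2.294
[0.6056 0.0269 0.0254] 0.108
[0.6045 0.0254 0.0141] 2.407
0.03 [0.6045 0.0277 0.0141] 2.4415
0.045 [0.6047 0.0274 0.0048] 2.4067
0.06 [0.6045 0.0267 0.0142] 2.4051
0.075 [0.6045 0.0269 0.0141] 2.4051
0.09 [0.6045 0.0267 0.0142] 2.4051
shift [-0.3936 -0.4388 -0.0081] turn [ 1.000e-02  0.000e+00 -3.305e+01]
```

View pics/o.png

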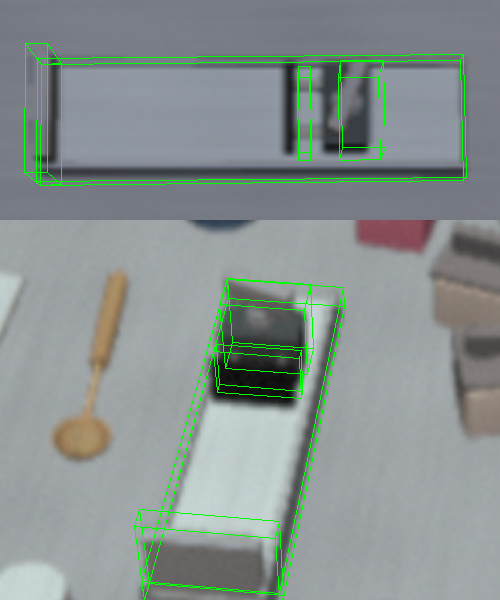

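Emit:
{"name": "servo_tool", "arguments": {
  "commands": [-0.394,-0.439,-0.008,0,0,-33,0.05,-0.394,-0.439,-0.008,0,0,-33,0.05,-0.394,-0.439,-0.008,0,0,-33,0.05,-0.394,-0.439,-0.008,0,0,-33,0.05,-0.394,-0.439,-0.008,0,0,-33,0.05,-0.394,-0.439,-0.008,0,0,-33,0.05,-0.394,-0.439,-0.008,0,0,-33,0.05,-0.394,-0.439,-0.008,0,0,-33,0.05,-0.394,-0.439,-0.008,0,0,-33,0.05,-0.394,-0.439,-0.008,0,0,-33,0.05]
}}

```text
time: 2.95
tool_pos: [0.4076, -0.044, 0.2]
ee_rot: [-3.141, 0.001, -2.944]
wrist_force: [0.5, 0.1, -0.1]
width: 0.0497
finger_force: 0.0
```

```bash
sed -i 's/0,.082)\]/0,.070)]/' h.py; python3 - <<'E'
from h import *
st(); to([.407,-.041,.20],.201)
T,S=look()
for s,n in((T,"T"),(S,"S")):
  for d in spotter.trace("rack",s):
    if d["conf"]<.4: continue
    b=d["box"]; print(n,d["conf"],b)
    if abs(b[0]-(192 if n=="T" else 202))<8:
      for j in (.06,.07,.08):
        x,f=fit([(s,d["region"])],jawm(j),[.61,.025,0.01],[.01,.01,.05]); print(j,np.round(x,4),round(f,3))
tubs(T,S)
E
```

```text
t 2.95 p [ 0.4076 -0.044   0.2   ] rpy [-3.1412e+00  6.0000e-04 -2.9442e+00] F [ 0.49  0.06 -0.07] w 0.0497 f 0.0 j6 -2.01
shift [0.    0.003 0.   ] turn [-0.02  0.04 -0.21]
T 0.8 [190.2, 146.4, 109.4, 31.2]
0.06 [0.608  0.0256 0.0175] 0.069
0.07 [0.608  0.0256 0.0175] 0.069
0.08 [0.608  0.0256 0.0175] 0.069
S 0.75 [202.0, 181.9, 48.7, 85.2]
0.06 [0.6041 0.0275 0.0173] 0.074
0.07 [0.6041 0.0275 0.0174] 0.074
0.08 [0.6044 0.0272 0.0178] 0.075
S 0.48 [202.0, 243.6, 29.7, 22.3]
0.06 [0.6399 0.0174 0.2189] 0.89
0.07 [0.6399 0.0174 0.2189] 0.89
0.08 [0.6399 0.0174 0.2189] 0.89
tub [ 0.522 -0.052 -1.172  0.469] views 1 cost 0.73 conf 0.73
tub [ 0.384 -0.296  0.062 -0.015] views 2 cost 0.78 conf 0.65
tub [ 0.432 -0.166 -0.148  0.   ] views 2 cost 1.27 conf 0.62
tub [ 0.621 -0.037  0.009 -0.044] views 1 cost 0.3 conf 0.45
```

Emit:
{"name": "servo_tool", "arguments": {
  "commands": [0,0.003,0.06,0,0,0,0.05,0,0.003,0.1,0,0,0,0.05,0,0.003,0.119,0,0,0,0.05,0,0.003,0.119,0,0,0,0.05,0,0.003,0.119,0,0,0,0.0,0,0.003,0.119,0,0,0,0.0,0,0.003,0.119,0,0,0,0.0,0,0.003,0.119,0,0,0,0.0]
}}

```text
time: 4.25
tool_pos: [0.407, -0.0385, 0.0813]
ee_rot: [-3.141, 0.001, -2.942]
wrist_force: [0.0, -0.2, -0.3]
width: 0.0135
finger_force: 0.0
```

Emit:
{"name": "servo_tool", "arguments": {
  "commands": [0,0,0,0,0,0,0.0,0,0,0,0,0,0,0.0,0,0,-0.03,0,0,0,0.0,0,0,-0.06,0,0,0,0.0,0,0,-0.1,0,0,0,0.0,0,0,-0.1,0,0,0,0.0,0,0,-0.1,0,0,0,0.0,0,0,-0.1,0,0,0,0.0]
}}

```text
time: 5.25
tool_pos: [0.4057, -0.0382, 0.1791]
ee_rot: [3.14, -0.003, -2.941]
wrist_force: [0.3, 0.1, -0.4]
width: 0.0002
finger_force: 0.0
```

The fingers closed on nothing. I raise and retreat to look again.

Emit:
{"name": "servo_tool", "arguments": {
  "commands": [0.0,0.06,-0.03,0,0,0,0.05,0.0,0.12,-0.03,0,0,0,0.05,0.0,0.18,-0.03,0,0,0,0.05,0,0.24,-0.03,0,0,0,0.05,0,0.24,-0.03,0,0,0,0.05]
}}

```text
time: 5.88
tool_pos: [0.3569, 0.2, 0.2094]
ee_rot: [3.141, -0.003, -2.933]
wrist_force: [1.0, -0.4, -0.1]
width: 0.0472
finger_force: 0.0
```

```bash
python3 - <<'E'
from h import *
st()
T,S=look()
tubs(T,S)
a=T["img"][130:290,170:410];b=S["img"][110:290,190:400]
cv2.imwrite("pics/m.png",np.vstack([cv2.resize(a,None,fx=1.7,fy=1.7,interpolation=2),cv2.resize(b,(408,320),interpolation=2)]))
E
```

```text
t 5.88 p [0.3569 0.2    0.2094] rpy [ 3.1411e+00 -2.9000e-03 -2.9330e+00] F [ 1.03 -0.43 -0.13] w 0.0472 f 0.0 j6 -1.41
tub [ 0.407 -0.04   0.138  0.   ] views 2 cost 0.58 conf 0.94
tub [ 0.388 -0.302  0.293 -0.06 ] views 1 cost 0.06 conf 0.69
tub [ 0.434 -0.17  -0.176 -0.005] views 2 cost 0.8 conf 0.67
tub [0.438 0.002 0.801 0.943] views 1 cost 0.52 conf 0.42
```

View pics/m.png

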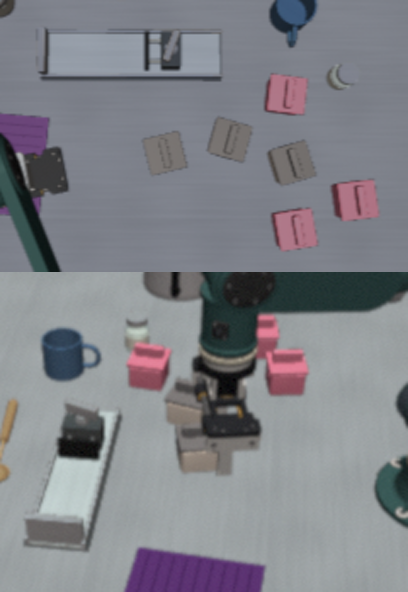

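The picture shows the tub still standing at top-crop (166,152), next to its neighbours and unmoved. I check the tool against the calibration.

```bash
python3 - <<'E'
from h import *
o=st(); R=Ro.from_euler("xyz",o["ee_rot"])
T,S=look()
for s,n in((T,"T"),(S,"S")):
    u=cv2.resize(s["img"],None,fx=4,fy=4,interpolation=2)
    for v,c in (([0,0,.011],(0,0,255)),([0,.024,.011],(0,255,0)),([0,-.024,.011],(0,255,0)),([0,0,-.07],(255,0,0))):
        p=proj(s,[o["tool_pos"]+R.apply(v)])[0]; q=tuple(np.int32((p+.5)*4)); cv2.circle(u,q,4,c,1)
    cv2.imwrite(f"pics/o{n}.png",u[q[1]-150:q[1]+250,q[0]-200:q[0]+200])
    d=spotter.trace("tub_a",s)
    for k in d: 
        c=np.array(np.nonzero(k["region"])).mean(1)[::-1]; print(n,round(float(k["conf"]),2),np.round(c,1),k["region"].sum(),np.round(k["box"],0),np.round(ray(s,c,.066),3))
cv2.imwrite("pics/o2.png",np.hstack([cv2.imread("pics/oT.png"),cv2.imread("pics/oS.png")]))
for s in (T,S): print(np.round(proj(s,put(TUB[1],.407,-.041,.2)),1).tolist())
E
```

```text
t 6.08 p [0.3591 0.1956 0.2102] rpy [-3.1409e+00 -1.2000e-03 -2.9433e+00] F [0.21 0.04 0.54] w 0.0498 f 0.0 j6 -1.41
T 0.82 [378.4 247.4] 556 [362. 237.  28.  23.] [ 0.317 -0.407  0.066]
T 0.76 [266.  219.9] 451 [253. 210.  28.  20.] [ 0.406 -0.041  0.066]
T 0.71 [337.3 186. ] 557 [325. 176.  25.  22.] [ 0.518 -0.276  0.066]
T 0.69 [340.7 225.5] 505 [329. 217.  27.  16.] [ 0.388 -0.285  0.066]
T 0.68 [304.6 211.7] 516 [293. 198.  25.  29.] [ 0.433 -0.167  0.066]
T 0.62 [342.4 264.6] 601 [326. 252.  30.  26.] [ 0.262 -0.288  0.066]
T 0.33 [269.9 157. ] 83 [266. 149.  13.  16.] [ 0.614 -0.053  0.066]
S 0.87 [288.6 209.6] 465 [281. 196.  18.  28.] [0.411 0.003 0.066]
S 0.74 [283.8 183.3] 397 [273. 172.  21.  25.] [ 0.44  -0.129  0.066]
S 0.73 [336.5 166.8] 490 [328. 153.  20.  27.] [ 0.262 -0.245  0.066]
S 0.65 [326.8 145.8] 230 [322. 134.  14.  24.] [ 0.301 -0.372  0.066]
S 0.59 [266.  163.5] 474 [255. 153.  21.  23.] [ 0.515 -0.234  0.066]
S 0.43 [190.4 209.2] 277 [181. 183.  18.  47.] [0.729 0.041 0.066]
S 0.33 [227.8 226.6] 2531 [204. 181.  47.  83.] [0.593 0.106 0.066]
[[269.9, 227.6], [270.2, 227.6], [265.7, 228.4], [265.9, 228.4], [266.5, 210.7], [266.7, 210.4], [262.3, 211.6], [262.4, 211.2]]
[[299.2, 198.9], [299.5, 192.9], [299.7, 201.7], [300.0, 195.7], [282.4, 199.8], [282.5, 193.8], [282.8, 202.5], [283.0, 196.6]]
```

View pics/o2.png

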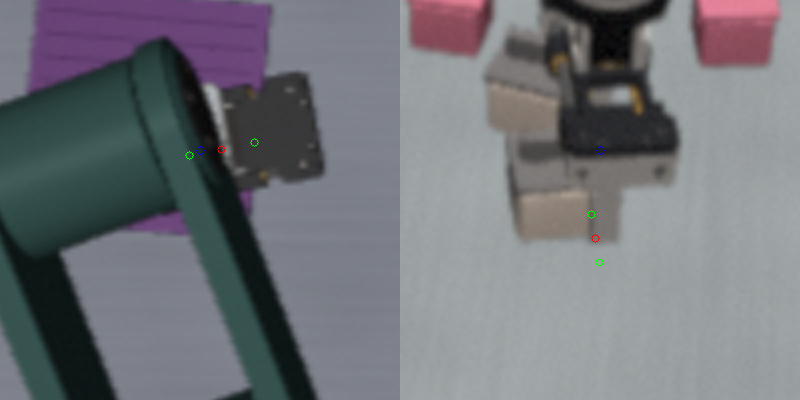

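```bash
python3 - <<'E'
from h import *
s=snapshot("side")
for P,yaw,w,name in (([.2016,.5111,.1907],2.766,.094,"start"),([.3591,.1956,.2102],-2.943,.0498,"now")):
    R=Ro.from_euler("xyz",[np.pi,0,yaw])
    for z in(.011,-.01,-.02,-.03): 
        pts=[np.array(P)+R.apply([x,y,z]) for y in(w/2,w/2+.0125,-w/2) for x in(-.008,.008)]
        print(name,z,np.round(proj(s,pts),1).tolist())
a=cv2.imread("pics/side0.png")[440:560,500:640]
b=cv2.resize(s["img"],None,fx=1.5625,fy=1.5625,interpolation=2)
c=proj(s,[[.36,.2,.25]])[0]*1.5625; c=np.int32(c); print("crop2 origin",c-[70,60])
b=b[c[1]-60:c[1]+60,c[0]-70:c[0]+70]
cv2.imwrite("pics/f.png",cv2.resize(np.hstack([a,b]),None,fx=2.8,fy=2.8,interpolation=2))
E
```

```text
start 0.011 [[350.1, 343.9], [357.0, 347.0], [348.0, 348.3], [354.9, 351.4], [365.1, 313.0], [371.6, 315.8]]
start -0.01 [[351.2, 338.5], [358.1, 341.6], [349.0, 342.8], [356.0, 346.0], [366.2, 307.5], [372.9, 310.3]]
start -0.02 [[351.7, 335.8], [358.6, 339.0], [349.5, 340.2], [356.6, 343.4], [366.7, 304.8], [373.4, 307.6]]
start -0.03 [[352.2, 333.2], [359.2, 336.3], [350.0, 337.6], [357.1, 340.7], [367.3, 302.1], [374.0, 304.9]]
now 0.011 [[300.3, 228.3], [306.2, 228.0], [300.9, 231.6], [306.8, 231.3], [298.1, 215.9], [303.8, 215.6]]
now -0.01 [[300.6, 222.8], [306.5, 222.4], [301.2, 226.0], [307.2, 225.7], [298.4, 210.3], [304.1, 210.1]]
now -0.02 [[300.8, 220.1], [306.7, 219.8], [301.4, 223.3], [307.3, 223.0], [298.5, 207.7], [304.3, 207.4]]
now -0.03 [[300.9, 217.3], [306.9, 217.0], [301.5, 220.6], [307.5, 220.3], [298.7, 205.0], [304.5, 204.7]]
crop2 origin [402 267]
```

View pics/f.png

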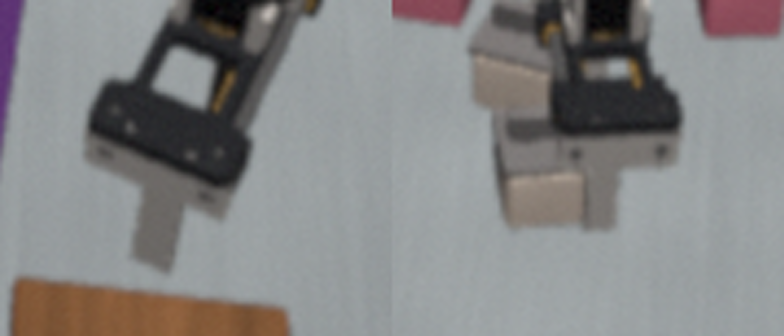

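Both side pictures show the fingertips about 25 mm higher than stated. In the current crop the tip is near (600,228), where the projection puts it lower. So the grip closed above the bar. I go back in and descend with force checks.

Emit:
{"name": "servo_tool", "arguments": {
  "commands": [-0.001,-0.06,0,0,0,0,0.05,-0.001,-0.12,0.02,0,0,0,0.05,-0.001,-0.18,0.04,0,0,0,0.05,-0.001,-0.241,0.06,0,0,0,0.05,-0.001,-0.241,0.1,0,0,0,0.05,-0.001,-0.241,0.13,0,0,0,0.05,-0.001,-0.241,0.138,0,0,0,0.05,-0.001,-0.241,0.142,0,0,0,0.05,-0.001,-0.241,0.142,0,0,0,0.05]
}}

```text
time: 7.45
tool_pos: [0.4087, -0.0392, 0.07]
ee_rot: [-3.141, 0.002, -2.941]
wrist_force: [-0.1, 0.5, 1.0]
width: 0.0499
finger_force: 0.0
```

```bash
python3 - <<'E'
from h import *
o=st(); to([.407,-.041,.062],.18)
S=snapshot("side")
c=np.int32(proj(S,[[.407,-.041,.1]])[0]); print(c)
cv2.imwrite("pics/g.png",cv2.resize(S["img"][c[1]-45:c[1]+45,c[0]-50:c[0]+50],None,fx=6,fy=6,interpolation=2))
E
```

```text
t 7.45 p [ 0.4087 -0.0392  0.07  ] rpy [-3.1408e+00  2.0000e-03 -2.9411e+00] F [-0.11  0.51  0.99] w 0.0499 f 0.0 j6 -2.01
shift [ 0.002  -0.0014  0.008 ] turn [-0.05  0.12  1.18]
[291 192]
```

View pics/g.png

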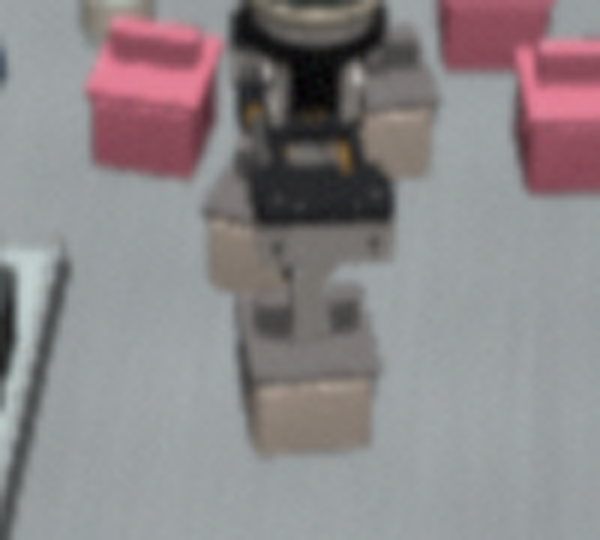

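The side crop shows the finger in front of the grip bar, with its tip at (315,340) and the bar bottom at about 335. There is no contact. I lower 6 mm more and close.

Emit:
{"name": "servo_tool", "arguments": {
  "commands": [0.002,-0.001,0.006,0,0,1,0.05,0.002,-0.001,0.006,0,0,1,0.0,0.002,-0.001,0.006,0,0,1,0.0,0.002,-0.001,0.006,0,0,1,0.0,0.002,-0.001,0.006,0,0,1,0.0,0.002,-0.001,0.006,0,0,1,0.0,0.002,-0.001,0.006,0,0,1,0.0,0.002,-0.001,0.006,0,0,1,0.0]
}}

```text
time: 8.5
tool_pos: [0.4061, -0.0406, 0.0628]
ee_rot: [-3.142, -0.0, -2.959]
wrist_force: [-0.5, -1.1, -1.3]
width: 0.0136
finger_force: 29.9
```

Emit:
{"name": "servo_tool", "arguments": {
  "commands": [0,0,-0.02,0,0,0,0.0,0,0,-0.05,0,0,0,0.0,0,0,-0.09,0,0,0,0.0,0,0,-0.12,0,0,0,0.0,0,0,-0.12,0,0,0,0.0,0,0,-0.12,0,0,0,0.0,0,0,-0.12,0,0,0,0.0,0,0,-0.12,0,0,0,0.0]
}}

```text
time: 9.5
tool_pos: [0.4054, -0.0404, 0.1815]
ee_rot: [3.14, -0.002, -2.959]
wrist_force: [-0.9, -0.6, -2.6]
width: 0.0138
finger_force: 29.9
```

```bash
cat >> h.py <<'E'
def weigh(n=6):
    f=[]
    for i in range(n): snapshot("top"); f.append(robot.get_obs()["wrist_force"][2])
    print("Fz",np.round(f,2),"mean g",round(-np.mean(f)/9.81*1000))
E
python3 - <<'E'
from h import *
weigh(); st(); to([.61,.127,.2],np.pi+.0175);to([.387,.297,.2],np.pi-.05)
E
```

```text
Fz [-2.38 -2.07 -2.53 -2.36 -2.54 -2.14] mean g 238
t 9.8 p [ 0.4061 -0.0406  0.1828] rpy [ 3.1415e+00 -1.0000e-04 -2.9589e+00] F [-0.93  0.01 -2.14] w 0.0138 f 29.9 j6 -1.99
shift [-0.231   0.1277 -0.0172] turn [ 0.01 -0.    9.46]
shift [-0.0426  0.3354 -0.0172] turn [ 1.000e-02 -0.000e+00  1.333e+01]
```

Emit:
{"name": "servo_tool", "arguments": {
  "commands": [-0.012,0.045,0,0,0,2,0,-0.026,0.1,0,0,0,4,0,-0.042,0.16,0,0,0,6,0,-0.057,0.22,0,0,0,8,0,-0.073,0.28,0,0,0,10,0,-0.086,0.33,0,0,0,12,0,-0.095,0.365,0,0,0,13,0,-0.099,0.38,0,0,0,13,0,-0.099,0.38,0,0,0,13,0,-0.099,0.38,0,0,0,13,0]
}}

```text
time: 11.05
tool_pos: [0.4346, 0.3498, 0.183]
ee_rot: [-3.141, 0.0, 3.096]
wrist_force: [-1.6, -0.1, -1.9]
width: 0.0141
finger_force: 29.9
```

```bash
python3 - <<'E'
from h import *
weigh(2); st(); to([.434,.351,.071],np.pi-.05)
E
```

```text
Fz [-2.35 -3.18] mean g 282
t 11.15 p [0.4347 0.3498 0.1832] rpy [-3.1415e+00  4.0000e-04  3.0957e+00] F [ 0.74  0.78 -3.18] w 0.0137 f 29.9 j6 -0.95
shift [0.0008 0.0012 0.1122] turn [-0.01  0.02  0.23]
```

Emit:
{"name": "servo_tool", "arguments": {
  "commands": [0.001,0.001,0.04,0,0,0,0,0.001,0.001,0.08,0,0,0,0,0.001,0.001,0.1,0,0,0,0,0.001,0.001,0.108,0,0,0,0,0.001,0.001,0.112,0,0,0,0,0.001,0.001,0.112,0,0,0,0,0.001,0.001,0.112,0,0,0,0.05,0.001,0.001,0.112,0,0,0,0.05,0.001,0.001,0.112,0,0,0,0.05,0.001,0.001,0.112,0,0,0,0.05]
}}

```text
time: 12.4
tool_pos: [0.4336, 0.3523, 0.0712]
ee_rot: [3.141, 0.0, 3.098]
wrist_force: [-0.3, 0.0, -0.8]
width: 0.0485
finger_force: 0.0
```

Emit:
{"name": "servo_tool", "arguments": {
  "commands": [0,0,-0.05,0,0,0,0.05,0,0,-0.1,0,0,0,0.05,0,0,-0.13,0,0,0,0.05,0,0,-0.13,0,0,0,0.05]
}}

```text
time: 12.9
tool_pos: [0.4348, 0.3531, 0.2042]
ee_rot: [3.138, 0.006, 3.097]
wrist_force: [-0.0, -0.7, -0.6]
width: 0.05
finger_force: 0.0
```

```bash
python3 - <<'E'
from h import *
st(); T,S=look(); tubs(T,S)
for P in([.434,-.17,.2],-.18),([.389,-.292,.2],.22): to(*P)
E
```

```text
t 12.9 p [0.4348 0.3531 0.2042] rpy [3.1375 0.0056 3.0974] F [-0.02 -0.66 -0.57] w 0.05 f 0.0 j6 -0.95
tub [ 0.389 -0.294  0.281 -0.018] views 1 cost 0.07 conf 0.95
tub [ 0.436  0.317  0.027 -0.038] views 2 cost 1.05 conf 0.71
tub [ 0.436 -0.17  -0.228 -0.01 ] views 2 cost 1.08 conf 0.64
shift [-2.450e-02 -5.209e-01 -5.000e-04] turn [-0.16 -0.19  7.78]
shift [ 1.500e-02 -6.448e-01 -1.000e-04] turn [ -0.12  -0.22 -15.13]
```

Emit:
{"name": "servo_tool", "arguments": {
  "commands": [-0.024,-0.521,0,0,0,10,0.05,-0.024,-0.521,0,0,0,10,0.05,-0.024,-0.521,0,0,0,10,0.05,-0.024,-0.521,0,0,0,10,0.05,-0.024,-0.521,0,0,0,10,0.05,-0.024,-0.521,0,0,0,10,0.05,-0.024,-0.521,0,0,0,10,0.05,-0.024,-0.521,0,0,0,10,0.05,-0.024,-0.521,0,0,0,10,0.05,-0.024,-0.521,0,0,0,10,0.05]
}}

```text
time: 14.35
tool_pos: [0.4333, -0.1702, 0.1986]
ee_rot: [3.14, -0.004, 2.92]
wrist_force: [-0.2, 0.7, 0.5]
width: 0.0499
finger_force: 0.0
```

```bash
python3 - <<'E'
from h import *
st(); T,S=look(); tubs(T,S)
to([.435,-.17,.063],-.22)
E
```

```text
t 14.35 p [ 0.4333 -0.1702  0.1986] rpy [ 3.1401 -0.0041  2.9196] F [-0.16  0.75  0.46] w 0.0499 f 0.0 j6 -1.85
tub [ 0.44   0.381 -0.011 -0.088] views 1 cost 0.06 conf 0.74
tub [ 0.382 -0.157 -1.494  0.088] views 2 cost 1.43 conf 0.54
shift [-0.0012 -0.0019  0.1373] turn [ 0.04 -0.05  0.17]
```

Emit:
{"name": "servo_tool", "arguments": {
  "commands": [-0.001,-0.001,0.05,0,0,0,0.05,-0.001,-0.001,0.1,0,0,0,0.05,-0.001,-0.001,0.13,0,0,0,0.05,-0.001,-0.001,0.136,0,0,0,0.05,-0.001,-0.001,0.136,0,0,0,0,-0.001,-0.001,0.136,0,0,0,0,-0.001,-0.001,0.136,0,0,0,0,-0.001,-0.001,0.136,0,0,0,0,-0.001,-0.001,0.136,0,0,0,0,-0.001,-0.001,0.136,0,0,0,0]
}}

```text
time: 15.8
tool_pos: [0.4358, -0.1704, 0.0656]
ee_rot: [3.141, 0.002, 2.923]
wrist_force: [-0.0, 2.8, 4.2]
width: 0.0139
finger_force: 30.0
```

Emit:
{"name": "servo_tool", "arguments": {
  "commands": [0,0,-0.02,0,0,0,0.0,0,0,-0.05,0,0,0,0.0,0,0,-0.09,0,0,0,0.0,0,0,-0.13,0,0,0,0.0,0,0,-0.13,0,0,0,0.0,0,0,-0.13,0,0,0,0.0,0,0,-0.13,0,0,0,0.0,0,0,-0.13,0,0,0,0.0]
}}

```text
time: 16.8
tool_pos: [0.4343, -0.1702, 0.1929]
ee_rot: [3.141, -0.003, 2.923]
wrist_force: [0.7, 0.4, -6.3]
width: 0.0138
finger_force: 30.0
```

```bash
python3 - <<'E'
from h import *
weigh(); st(); T,S=look(); tubs(T,S)
ex=np.array([np.cos(.0175),np.sin(.0175)]); ey=np.array([-ex[1],ex[0]])
C=np.array([.606,.0265])
for k in(0,1,2): print(k,np.round(C+ey*(.165-.040-.075*k),4))
to([*(C+ey*.125),.2],np.pi+.0175);to([.434,.254,.2],np.pi-.05)
for t,s in(("pad",T),("pad",S),("endwall",S)):
    for d in spotter.trace(t,s): 
        if d["conf"]>.4: print(t,d["box"],round(float(d["conf"]),2))
E
```

```text
Fz [-4.99 -4.68 -4.92 -5.3  -5.84 -5.34] mean g 528
t 17.1 p [ 0.4352 -0.1706  0.1948] rpy [3.1415 0.     2.9229] F [ 0.42  0.76 -5.34] w 0.0136 f 30.0 j6 -1.85
tub [ 0.435  0.356 -0.014  0.006] views 2 cost 0.27 conf 0.79
tub [ 0.371 -0.225 -0.181  0.04 ] views 2 cost 2.77 conf 0.49
0 [0.6038 0.1515]
1 [0.6051 0.0765]
2 [0.6064 0.0015]
shift [-0.0947  0.351  -0.005 ] turn [ -0.     0.02 -13.53]
shift [ 0.0933  0.4142 -0.005 ] turn [-0.    0.02 -9.66]
pad [135.6, 197.6, 64.0, 60.3] 0.6
pad [327.7, 123.1, 32.8, 34.6] 0.45
pad [219.3, 199.2, 22.6, 14.7] 0.77
endwall [200.9, 243.0, 32.1, 21.9] 0.89
endwall [165.5, 254.3, 22.1, 38.0] 0.44
```

Emit:
{"name": "servo_tool", "arguments": {
  "commands": [-0.009,0.035,-0.02,0,0,-2,0,-0.02,0.08,-0.025,0,0,-4,0,-0.035,0.13,-0.025,0,0,-6,0,-0.051,0.19,-0.025,0,0,-8,0,-0.067,0.25,-0.025,0,0,-10,0,-0.08,0.3,-0.025,0,0,-12,0,-0.09,0.335,-0.025,0,0,-13.5,0,-0.094,0.351,-0.025,0,0,-13.5,0,-0.094,0.351,-0.025,0,0,-13.5,0,-0.094,0.351,-0.025,0,0,-13.5,0]
}}

```text
time: 18.7
tool_pos: [0.6027, 0.1502, 0.22]
ee_rot: [-3.141, -0.0, -3.126]
wrist_force: [-0.4, 0.1, -5.3]
width: 0.0139
finger_force: 30.0
```

```bash
python3 - <<'E'
from h import *
weigh(3); st(); to([.605,.1505,.09],np.pi+.0175)
E
```

```text
Fz [-5.75 -5.62 -5.81] mean g 584
t 18.85 p [0.6029 0.1503 0.2204] rpy [-3.1414e+00  6.0000e-04 -3.1266e+00] F [ 0.03  0.95 -5.81] w 0.0136 f 30.0 j6 -1.43
shift [-0.0021  0.0002  0.1304] turn [-0.01  0.03 -0.14]
```

Lower to just inside the lips, then check.

Emit:
{"name": "servo_tool", "arguments": {
  "commands": [-0.002,0,0.05,0,0,0,0,-0.002,0,0.09,0,0,0,0,-0.002,0,0.115,0,0,0,0,-0.002,0,0.126,0,0,0,0,-0.002,0,0.132,0,0,0,0,-0.002,0,0.136,0,0,0,0,-0.002,0,0.136,0,0,0,0]
}}

```text
time: 19.73
tool_pos: [0.6069, 0.1514, 0.087]
ee_rot: [-3.141, 0.005, -3.125]
wrist_force: [0.7, -1.3, 1.9]
width: 0.0131
finger_force: 30.0
```

```bash
python3 - <<'E'
from h import *
weigh(3); st()
T,S=look(); out=[]
for s in(T,S):
    c=np.int32(proj(s,[[.605,.12,.05]])[0]); out.append(cv2.resize(s["img"][c[1]-40:c[1]+40,c[0]-40:c[0]+40],None,fx=5,fy=5,interpolation=2))
cv2.imwrite("pics/p1.png",np.hstack(out))
E
```

```text
Fz [3.15 3.68 4.84] mean g -396
t 19.88 p [0.6072 0.1514 0.0868] rpy [-3.1414  0.006  -3.1249] F [ 1.67 -2.27  4.84] w 0.0133 f 30.0 j6 -1.43
```

View pics/p1.png

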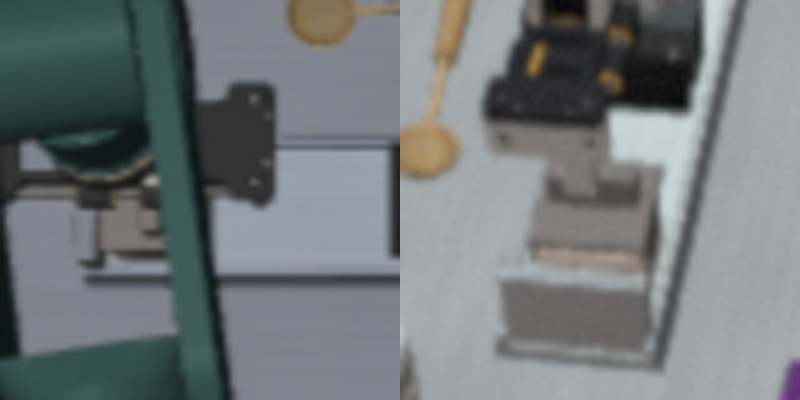

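Side crop: the tub hangs at (595,220) above the channel behind the end wall (575,310) and seems to rest on a lip, because Fz rose. I compute the lateral offset from edges in both views.

```bash
python3 - <<'E'
from h import *
T,S=look()
cT=np.int32(proj(T,[[.605,.12,.05]])[0]);cS=np.int32(proj(S,[[.605,.12,.05]])[0])
r=lambda s,c,u,z:np.round(ray(s,np.array(c)-40+np.array(u)/5-.5+.1,z),4)
print("top lid -x edge (z.087)",r(T,cT,(150,257),.087),"rack -x lip top edge(z.022)",r(T,cT,(300,268),.022), r(T,cT,(300,278),.022),"rack +x lip",r(T,cT,(320,147),.022),r(T,cT,(320,138),.022))
print("side lid corners z.087",r(S,cS,(530,248),.087),r(S,cS,(658,250),.087),"endwall top outer",r(S,cS,(503,272),.07),r(S,cS,(655,283),.07))
for s,c,n in((T,cT,"T"),(S,cS,"S")):
    u=cv2.resize(s["img"][c[1]-40:c[1]+40,c[0]-40:c[0]+40],None,fx=10,fy=10,interpolation=2)
    g=s["img"].astype(int).sum(2)
    if n=="T":
        for col in (c[0]+20,c[0]+30): print("col",col,g[c[1]-25:c[1]+25,col].tolist(), "row0",c[1]-25)
    else:
        for row in (c[1]-40+62,c[1]-40+57,c[1]-40+48,c[1]-40+42): print("row",row,g[row,c[0]-25:c[0]+25].tolist(),"col0",c[0]-25)
E
```

```text
top lid -x edge (z.087) [0.5633 0.1526 0.087 ] rack -x lip top edge(z.022) [0.5656 0.0585 0.022 ] [0.5588 0.0585 0.022 ] rack +x lip [0.6495 0.0454 0.022 ] [0.6557 0.0455 0.022 ]
side lid corners z.087 [0.3961 0.1695 0.087 ] [0.321  0.1616 0.087 ] endwall top outer [0.4113 0.1748 0.07  ] [0.3213 0.1723 0.07  ]
col 237 [406, 404, 401, 408, 405, 405, 408, 409, 405, 408, 403, 394, 342, 392, 322, 461, 478, 479, 474, 477, 483, 480, 480, 483, 480, 473, 472, 472, 477, 478, 477, 477, 474, 474, 475, 484, 483, 479, 454, 403, 221, 225, 321, 384, 398, 396, 396, 397, 397, 404] row0 135
col 247 [401, 399, 398, 406, 403, 403, 403, 401, 402, 405, 403, 392, 332, 391, 306, 464, 484, 483, 480, 480, 483, 481, 481, 483, 480, 474, 475, 475, 481, 480, 478, 478, 477, 477, 474, 483, 480, 475, 434, 396, 204, 227, 321, 383, 392, 394, 388, 392, 395, 398] row0 135
row 255 [499, 505, 507, 509, 491, 409, 335, 318, 319, 312, 313, 313, 316, 314, 315, 308, 310, 316, 307, 305, 310, 307, 314, 311, 309, 305, 308, 309, 304, 307, 302, 300, 310, 287, 296, 409, 449, 345, 239, 276, 385, 464, 485, 489, 489, 488, 498, 497, 497, 502] col0 198
row 250 [514, 517, 511, 509, 474, 375, 319, 318, 319, 318, 322, 333, 336, 343, 353, 359, 347, 351, 352, 357, 359, 376, 395, 403, 419, 441, 454, 454, 461, 454, 448, 445, 457, 430, 344, 418, 499, 494, 398, 274, 262, 360, 463, 488, 485, 488, 493, 493, 492, 496] col0 198
row 241 [513, 510, 510, 512, 514, 512, 506, 511, 510, 483, 391, 331, 318, 335, 333, 336, 344, 349, 350, 353, 359, 360, 362, 353, 352, 359, 358, 356, 366, 371, 368, 373, 366, 333, 216, 166, 285, 444, 516, 518, 420, 283, 248, 341, 459, 493, 494, 498, 494, 496] col0 198
row 235 [507, 502, 510, 514, 514, 514, 518, 507, 511, 511, 494, 431, 392, 380, 379, 385, 380, 377, 370, 373, 366, 375, 376, 364, 365, 369, 365, 364, 363, 362, 367, 361, 370, 379, 353, 297, 343, 550, 613, 607, 558, 499, 323, 243, 313, 446, 484, 492, 498, 494] col0 198
```

```bash
python3 - <<'E'
from h import *
T,S=look(); st()
cS=np.int32(proj(S,[[.605,.12,.05]])[0])
r=lambda s,c,u,z:np.round(ray(s,np.array(c)-40+np.array(u)/5-.4,z),4)
print("lid",r(S,cS,(130,248),.087),r(S,cS,(258,250),.087),"wall top outer",r(S,cS,(103,272),.07),r(S,cS,(255,283),.07))
x,y,yaw=.606,.0265,.0175
print("model wall top outer edge x",put(np.array([[-.053,.183,.07],[.053,.183,.07]]),x,y,yaw))
us=[];
for s in(T,S):
    c=np.int32(proj(s,[[.605,.12,.05]])[0]); u=cv2.resize(s["img"][c[1]-40:c[1]+40,c[0]-40:c[0]+40],None,fx=5,fy=5,interpolation=2)
    for b,col in [(put(b,.607,.1514,.0175,.021),(0,255,255)) for b in TUB]+[(put(b,x,y,yaw),(0,255,0)) for b in rackm(0)]:
        q=(proj(s,b)-c+40.5)*5
        for i in range(8):
            for k in(1,2,4):
                if not i&k: cv2.line(u,tuple(np.int32(q[i])),tuple(np.int32(q[i|k])),col,1)
    us.append(u)
cv2.imwrite("pics/p2.png",np.hstack(us))
E
```

```text
t 20.18 p [0.6073 0.1514 0.0867] rpy [-3.1415  0.0061 -3.125 ] F [ 2.55 -2.82  6.57] w 0.0138 f 30.0 j6 -1.43
lid [0.6317 0.1995 0.087 ] [0.5558 0.1915 0.087 ] wall top outer [0.6484 0.2051 0.07  ] [0.5565 0.2024 0.07  ]
model wall top outer edge x [[0.54980578 0.20854453 0.07      ]
 [0.65578955 0.21039943 0.07      ]]
```

View pics/p2.png

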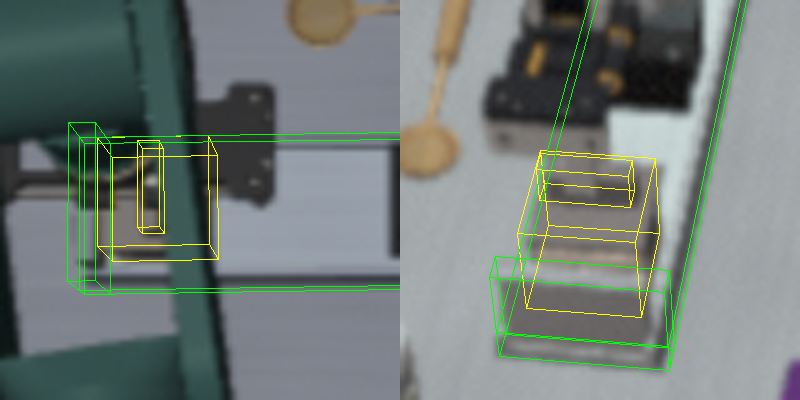

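Relative to the wall and channel the tub sits about 8 mm too far toward -x in both views, so it is resting on the -x lip. I lift a little, shift +x and slightly -y, then lower again.

Emit:
{"name": "servo_tool", "arguments": {
  "commands": [0,0,-0.012,0,0,0,0,-0.005,-0.002,-0.015,0,0,0,0,-0.009,-0.004,-0.015,0,0,0,0,-0.009,-0.004,-0.008,0,0,0,0,-0.009,-0.004,0.0,0,0,0,0,-0.009,-0.004,0.003,0,0,0,0,-0.009,-0.004,0.003,0,0,0,0]
}}

```text
time: 21.05
tool_pos: [0.6136, 0.1478, 0.08]
ee_rot: [-3.141, -0.002, -3.125]
wrist_force: [0.3, -0.1, -5.4]
width: 0.0139
finger_force: 30.0
```

```bash
python3 - <<'E'
from h import *
weigh(3); st()
S=snapshot("side")
c=np.int32(proj(S,[[.605,.12,.05]])[0]); g=S["img"].astype(int).sum(2)
for row in range(c[1]-2,c[1]+26,3): print(row,g[row,c[0]-25:c[0]+25].tolist())
E
```

```text
Fz [-5.77 -5.42 -5.31] mean g 561
t 21.2 p [0.6143 0.1479 0.0813] rpy [ 3.1414e+00  7.0000e-04 -3.1246e+00] F [-0.74  0.79 -5.31] w 0.0139 f 30.0 j6 -1.44
231 [508, 504, 506, 506, 508, 511, 516, 515, 514, 502, 474, 413, 316, 241, 236, 262, 311, 325, 329, 330, 334, 325, 259, 227, 226, 230, 232, 231, 229, 219, 235, 337, 374, 360, 396, 562, 614, 620, 626, 619, 602, 543, 458, 303, 252, 330, 454, 488, 497, 493]
234 [512, 508, 511, 513, 512, 515, 515, 514, 509, 484, 413, 383, 367, 331, 321, 319, 324, 315, 317, 309, 300, 299, 306, 309, 299, 291, 288, 272, 255, 268, 306, 369, 366, 314, 371, 560, 618, 630, 626, 610, 567, 495, 338, 241, 296, 415, 480, 494, 499, 496]
237 [513, 508, 515, 510, 518, 509, 520, 508, 491, 427, 391, 385, 384, 382, 382, 378, 380, 385, 381, 380, 386, 382, 385, 385, 377, 390, 386, 381, 386, 383, 386, 376, 314, 215, 315, 541, 620, 633, 615, 568, 516, 415, 277, 270, 356, 467, 490, 495, 493, 498]
240 [511, 515, 515, 514, 515, 521, 506, 499, 438, 388, 372, 374, 382, 374, 378, 382, 378, 379, 383, 382, 380, 386, 381, 387, 385, 384, 382, 378, 383, 389, 377, 335, 245, 186, 304, 
[... 904 characters left out ...]
 314, 312, 316, 316, 315, 316, 316, 303, 315, 315, 311, 313, 306, 313, 304, 304, 296, 303, 303, 305, 315, 305, 341, 507, 529, 481, 313, 238, 308, 445, 484, 489, 490, 493, 494, 495, 497, 498]
255 [505, 512, 512, 512, 486, 410, 338, 319, 317, 315, 311, 315, 313, 314, 316, 311, 312, 306, 303, 315, 312, 309, 316, 312, 312, 308, 305, 307, 305, 305, 306, 305, 309, 298, 300, 416, 452, 343, 248, 271, 382, 463, 485, 487, 493, 489, 491, 500, 497, 498]
258 [505, 508, 512, 506, 499, 478, 382, 322, 316, 314, 311, 308, 313, 310, 308, 307, 307, 309, 303, 303, 314, 302, 313, 299, 305, 305, 300, 303, 304, 299, 298, 307, 303, 295, 296, 341, 361, 269, 248, 331, 453, 489, 487, 495, 497, 498, 498, 502, 503, 501]
```

The tub now hangs free inside the lips, so I lower it and release.

Emit:
{"name": "servo_tool", "arguments": {
  "commands": [0,0,0.003,0,0,0,0,0,0,0.004,0,0,0,0,0,0,0.004,0,0,0,0.05,0,0,0.004,0,0,0,0.05,0,0,0.004,0,0,0,0.05,0,0,0.004,0,0,0,0.05,0,0,-0.04,0,0,0,0.05,0,0,-0.09,0,0,0,0.05,0,0,-0.13,0,0,0,0.05,0,0,-0.13,0,0,0,0.05]
}}

```text
time: 22.5
tool_pos: [0.6163, 0.1482, 0.2161]
ee_rot: [3.14, 0.01, -3.125]
wrist_force: [0.6, 0.2, -0.8]
width: 0.0499
finger_force: 0.0
```

Emit:
{"name": "servo_tool", "arguments": {
  "commands": [0.1,-0.2,0,0,0,0,0.05,0.2,-0.4,0,0,0,-8,0.05,0.2,-0.4,0,0,0,-16,0.05,0.2,-0.4,0,0,0,-16,0.05,0.2,-0.4,0,0,0,-16,0.05,0.2,-0.4,0,0,0,-16,0.05,0.2,-0.4,0,0,0,-16,0.05,0.2,-0.4,0,0,0,-16,0.05,0.2,-0.4,0,0,0,-16,0.05]
}}

```text
time: 23.62
tool_pos: [0.4204, -0.2553, 0.2094]
ee_rot: [3.139, -0.001, -2.847]
wrist_force: [-0.0, 0.1, 1.1]
width: 0.0498
finger_force: 0.0
```

```bash
python3 - <<'E'
from h import *
st(); T,S=look(); tubs(T,S)
to([.389,-.292,.20],.24)
E
```

```text
t 23.62 p [ 0.4204 -0.2553  0.2094] rpy [ 3.1391e+00 -8.0000e-04 -2.8469e+00] F [-0.04  0.15  1.09] w 0.0498 f 0.0 j6 -2.53
tub [0.434 0.353 0.    0.006] views 2 cost 0.25 conf 0.9
tub [ 0.394 -0.315  0.197 -0.026] views 2 cost 2.77 conf 0.73
tub [0.612 0.15  0.113 0.006] views 2 cost 0.7 conf 0.62
shift [ 0.0424 -0.0267  0.0105] turn [0.04 0.01 3.37]
```

The wrist is near its range limit here, so I switch to the half-turned grasp and step aside to see the tub.

Emit:
{"name": "servo_tool", "arguments": {
  "commands": [-0.04,0.134,0,0,0,10,0.05,-0.04,0.134,0,0,0,20,0.05,-0.04,0.134,0,0,0,30,0.05,-0.04,0.134,0,0,0,40,0.05,-0.04,0.134,0,0,0,50,0.05,-0.04,0.134,0,0,0,60,0.05,-0.04,0.134,0,0,0,70,0.05,-0.04,0.134,0,0,0,80,0.05,-0.04,0.134,0,0,0,90,0.05,-0.04,0.134,0,0,0,100,0.05]
}}

```text
time: 25.08
tool_pos: [0.4204, -0.1143, 0.211]
ee_rot: [3.141, -0.0, 1.689]
wrist_force: [-0.4, -1.3, -0.4]
width: 0.0503
finger_force: 0.0
```

Emit:
{"name": "servo_tool", "arguments": {
  "commands": [0,0,0,0,0,10,0.05,0,0,0,0,0,20,0.05,0,0,0,0,0,30,0.05,0,0,0,0,0,40,0.05,0,0,0,0,0,50,0.05,0,0,0,0,0,60,0.05,0,0,0,0,0,70,0.05,0,0,0,0,0,78,0.05,0,0,0,0,0,84,0.05,0,0,0,0,0,84,0.05]
}}

```text
time: 26.32
tool_pos: [0.4204, -0.1145, 0.2109]
ee_rot: [-3.141, -0.0, 0.23]
wrist_force: [-0.4, 0.1, 0.1]
width: 0.0503
finger_force: 0.0
```

```bash
python3 - <<'E'
from h import *
st(); T,S=look(); tubs(T,S)
to([.389,-.292,.20],.24)
E
```

```text
t 26.32 p [ 0.4204 -0.1145  0.2109] rpy [-3.1415e+00 -3.0000e-04  2.2990e-01] F [-0.37  0.12  0.13] w 0.0503 f 0.0 j6 0.94
tub [ 0.389 -0.294  0.254 -0.007] views 2 cost 0.71 conf 0.76
tub [0.611 0.149 0.119 0.005] views 2 cost 0.72 conf 0.61
tub [ 0.435  0.353 -0.029  0.002] views 2 cost 0.3 conf 0.58
shift [-0.0704  0.1652  0.0109] turn [-0.   -0.01 -0.67]
```

Emit:
{"name": "servo_tool", "arguments": {
  "commands": [-0.025,0.055,0,0,0,-1,0.05,-0.05,0.11,0,0,0,-1,0.05,-0.07,0.166,0.01,0,0,-1,0.05,-0.07,0.166,0.03,0,0,-1,0.05,-0.07,0.166,0.05,0,0,-1,0.05,-0.07,0.166,0.09,0,0,-1,0.05,-0.07,0.166,0.13,0,0,-1,0.05,-0.07,0.166,0.144,0,0,-1,0.05,-0.07,0.166,0.147,0,0,-1,0.05,-0.07,0.166,0.147,0,0,-1,0.05]
}}

```text
time: 27.78
tool_pos: [0.39, -0.2939, 0.0654]
ee_rot: [3.139, -0.001, 0.244]
wrist_force: [-0.2, 0.9, 0.5]
width: 0.05
finger_force: 0.0
```

Emit:
{"name": "servo_tool", "arguments": {
  "commands": [0,0,0,0,0,0,0.0,0,0,0,0,0,0,0.0,0,0,0,0,0,0,0.0,0,0,0,0,0,0,0.0,0,0,0,0,0,0,0.0,0,0,0,0,0,0,0.0]
}}

```text
time: 28.52
tool_pos: [0.3888, -0.2927, 0.0634]
ee_rot: [-3.14, 0.0, 0.244]
wrist_force: [-0.3, 2.1, -1.1]
width: 0.0138
finger_force: 29.9
```

Emit:
{"name": "servo_tool", "arguments": {
  "commands": [0,0,-0.02,0,0,0,0.0,0,0,-0.05,0,0,0,0.0,0,0,-0.09,0,0,0,0.0,0,0,-0.13,0,0,0,0.0,0,0,-0.15,0,0,0,0.0,0,0,-0.15,0,0,0,0.0,0,0,-0.15,0,0,0,0.0,0,0,-0.15,0,0,0,0.0]
}}

```text
time: 29.52
tool_pos: [0.3884, -0.2926, 0.2116]
ee_rot: [-3.138, 0.002, 0.244]
wrist_force: [-0.0, 0.4, -4.0]
width: 0.0136
finger_force: 29.9
```

```bash
python3 - <<'E'
from h import *
weigh(); st(); T,S=look(); tubs(T,S); to([.615,.074,.215],.0175);to([.434,.25,.2],-.05)
E
```

```text
Fz [-4.44 -4.74 -4.32 -4.32 -4.89 -5.12] mean g 473
t 29.82 p [ 0.389  -0.2931  0.2135] rpy [-3.1411e+00  2.0000e-04  2.4380e-01] F [-1.04 -0.38 -5.12] w 0.0133 f 29.9 j6 0.56
tub [0.611 0.15  0.105 0.006] views 2 cost 0.7 conf 0.67
tub [ 0.479 -0.219 -1.358 -0.067] views 1 cost 1.0 conf 0.45
shift [ 0.3078 -0.3018 -0.0011] turn [-0.000e+00 -1.000e-02  1.296e+01]
shift [ 0.1746 -0.5162  0.0139] turn [-0.000e+00 -1.000e-02  1.683e+01]
```

Emit:
{"name": "servo_tool", "arguments": {
  "commands": [0.025,-0.025,-0.005,0,0,2,0,0.06,-0.06,-0.005,0,0,4,0,0.1,-0.1,-0.005,0,0,6,0,0.145,-0.142,-0.005,0,0,8,0,0.19,-0.186,-0.005,0,0,10,0,0.235,-0.23,-0.005,0,0,12,0,0.275,-0.27,-0.005,0,0,13,0,0.298,-0.292,-0.005,0,0,13,0,0.305,-0.299,-0.005,0,0,13,0,0.305,-0.299,-0.005,0,0,13,0]
}}

```text
time: 31.28
tool_pos: [0.6128, 0.0705, 0.2185]
ee_rot: [3.141, 0.001, 0.017]
wrist_force: [-0.1, -0.3, -4.7]
width: 0.0141
finger_force: 30.0
```

```bash
python3 - <<'E'
from h import *
weigh(3); st(); to([.613,.071,.095],.0175)
E
```

```text
Fz [-5.1  -5.64 -5.05] mean g 536
t 31.43 p [0.6125 0.0692 0.2192] rpy [ 3.1411e+00 -1.0000e-04  1.5100e-02] F [ 0.    0.32 -5.05] w 0.0133 f 30.0 j6 1.58
shift [ 0.0005 -0.0018  0.1242] turn [ 0.03 -0.   -0.14]
```

Emit:
{"name": "servo_tool", "arguments": {
  "commands": [0,-0.001,0.05,0,0,0,0,0,-0.001,0.09,0,0,0,0,0,-0.001,0.12,0,0,0,0,0,-0.001,0.131,0,0,0,0,0,-0.001,0.138,0,0,0,0,0,-0.001,0.139,0,0,0,0,0,-0.001,0.139,0,0,0,0]
}}

```text
time: 32.3
tool_pos: [0.6139, 0.0716, 0.0815]
ee_rot: [-3.141, -0.003, 0.017]
wrist_force: [-0.1, 0.4, -5.2]
width: 0.0133
finger_force: 30.0
```

```bash
python3 - <<'E'
from h import *
weigh(3); st(); T,S=look(); tubs(T,S)
E
```

```text
Fz [-3.75 -4.89 -5.71] mean g 487
t 32.45 p [0.6135 0.0717 0.081 ] rpy [-3.1415e+00 -1.9000e-03  1.7000e-02] F [-0.33 -0.08 -5.71] w 0.0134 f 30.0 j6 1.58
tub [ 0.435  0.355 -0.012  0.009] views 2 cost 0.25 conf 0.88
tub [0.619 0.073 0.017 0.018] views 2 cost 2.38 conf 0.7
tub [ 0.619  0.113 -1.388  0.02 ] views 2 cost 2.47 conf 0.69
```

Hanging free and in the channel. I lower 5 mm, release, rise and step aside.

Emit:
{"name": "servo_tool", "arguments": {
  "commands": [0,0,0.004,0,0,0,0,0,0,0.005,0,0,0,0,0,0,0.005,0,0,0,0.05,0,0,0.005,0,0,0,0.05,0,0,0.005,0,0,0,0.05,0,0,0.005,0,0,0,0.05,0,0,-0.04,0,0,0,0.05,0,0,-0.09,0,0,0,0.05,0,0,-0.13,0,0,0,0.05,0,0,-0.13,0,0,0,0.05]
}}

```text
time: 33.9
tool_pos: [0.6151, 0.0717, 0.2151]
ee_rot: [-3.141, -0.01, 0.017]
wrist_force: [-0.2, -0.5, -0.9]
width: 0.05
finger_force: 0.0
```

Emit:
{"name": "servo_tool", "arguments": {
  "commands": [-0.1,0.1,0,0,0,0,0.05,-0.2,0.2,0,0,0,0,0.05,-0.2,0.3,0,0,0,0,0.05,-0.2,0.3,0,0,0,0,0.05,-0.2,0.3,0,0,0,0,0.05,-0.2,0.3,0,0,0,0,0.05,-0.2,0.3,0,0,0,0,0.05]
}}

```text
time: 34.78
tool_pos: [0.4158, -0.2339, 0.2078]
ee_rot: [-3.14, 0.003, 0.011]
wrist_force: [-0.0, 0.2, -1.0]
width: 0.0499
finger_force: 0.0
```

```bash
python3 - <<'E'
from h import *
st(); T,S=look(); tubs(T,S)
out=[]
for s,sz in((T,50),(S,50)):
    c=np.int32(proj(s,[[.608,.05,.05]])[0]); out.append(cv2.resize(s["img"][c[1]-sz:c[1]+sz,c[0]-sz:c[0]+sz],(400,400),interpolation=2)); print(c)
    for d in spotter.trace("nut",s):
        if d["conf"]>.3: q=np.array(np.nonzero(d["region"])).mean(1)[::-1]; print("nut",round(float(d["conf"]),2),d["box"],np.round(ray(s,q,.1),3))
cv2.imwrite("pics/q.png",np.hstack(out))
E
```

```text
t 34.77 p [ 0.4158 -0.2339  0.2078] rpy [-3.1402e+00  2.9000e-03  1.0700e-02] F [-0.    0.18 -0.99] w 0.0499 f 0.0 j6 0.93
tub [0.611 0.15  0.076 0.01 ] views 2 cost 0.58 conf 0.93
tub [ 0.435  0.352 -0.05   0.005] views 2 cost 0.33 conf 0.91
tub [0.611 0.074 0.121 0.013] views 2 cost 0.93 conf 0.62
[238 159]
nut 0.68 [264.8, 150.1, 10.1, 14.9] [ 0.609 -0.053  0.1  ]
[226 217]
nut 0.58 [219.0, 180.7, 25.8, 35.4] [0.595 0.008 0.1  ]
nut 0.47 [225.8, 180.5, 12.4, 14.4] [ 0.605 -0.043  0.1  ]
```

View pics/q.png

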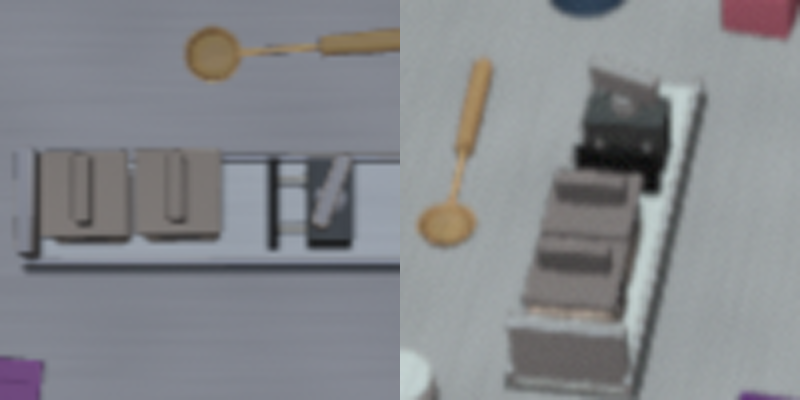

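Top crop: two tubs sit in the channel at (83,193) and (178,187). The pad is at (273,205) and the wing runs from (345,158) to (320,225), about 20–25° clockwise and still loose. Now the nut, using the half-turned wrist so that the tightening stays in range.

Emit:
{"name": "servo_tool", "arguments": {
  "commands": [0.04,-0.04,0,0,0,-10,0.05,0.08,-0.08,0,0,0,-20,0.05,0.12,-0.12,0,0,0,-30,0.05,0.16,-0.16,0,0,0,-40,0.05,0.192,-0.182,0,0,0,-50,0.05,0.192,-0.182,0,0,0,-60,0.05,0.192,-0.182,0,0,0,-70,0.05,0.192,-0.182,0,0,0,-80,0.05,0.192,-0.182,0,0,0,-90,0.05,0.192,-0.182,0,0,0,-90,0.05]
}}

```text
time: 36.33
tool_pos: [0.6071, -0.045, 0.2097]
ee_rot: [-3.141, -0.0, 1.588]
wrist_force: [0.2, -0.3, -0.9]
width: 0.0498
finger_force: 0.0
```

Emit:
{"name": "servo_tool", "arguments": {
  "commands": [0,0,0,0,0,-10,0.05,0,0,0,0,0,-20,0.05,0,0,0,0,0,-30,0.05,0,0,0,0,0,-40,0.05,0,0,0,0,0,-50,0.05,0,0,0,0,0,-60,0.05,0,0,0,0,0,-67,0.05,0,0,0,0,0,-67,0.05]
}}

```text
time: 37.33
tool_pos: [0.607, -0.0457, 0.2098]
ee_rot: [3.141, -0.0, 2.754]
wrist_force: [0.4, 0.5, -0.9]
width: 0.0502
finger_force: 0.0
```

```bash
python3 - <<'E'
from h import *
st(); T,S=look(); to([.607,-.049,.12],-.38)
for s in(T,S):
    for d in spotter.trace("nut",s)+spotter.trace("pad",s):
        if d["conf"]>.3: q=np.array(np.nonzero(d["region"])).mean(1)[::-1]; print("nut",round(float(d["conf"]),2),d["box"],np.round(ray(s,q,.1),3))
E
```

```text
t 37.33 p [ 0.607  -0.0457  0.2098] rpy [ 3.1415e+00 -1.0000e-04  2.7543e+00] F [ 0.43  0.52 -0.87] w 0.0502 f 0.0 j6 -1.35
shift [-0.0012 -0.0028  0.0898] turn [ 0.01 -0.   -0.41]
nut 0.44 [263.5, 153.5, 12.0, 11.7] [ 0.6  -0.05  0.1 ]
nut 0.62 [253.2, 157.7, 3.6, 12.6] [ 0.582 -0.007  0.1  ]
nut 0.45 [223.2, 179.3, 15.2, 17.1] [ 0.607 -0.042  0.1  ]
```

Emit:
{"name": "servo_tool", "arguments": {
  "commands": [-0.001,-0.003,0.05,0,0,0,0.05,-0.001,-0.003,0.09,0,0,0,0.05,-0.001,-0.003,0.115,0,0,0,0.05,-0.001,-0.003,0.125,0,0,0,0.05,-0.001,-0.003,0.125,0,0,0,0.0,-0.001,-0.003,0.125,0,0,0,0.0,-0.001,-0.003,0.125,0,0,0,0.0,-0.001,-0.003,0.125,0,0,0,0.0,-0.001,-0.003,0.125,0,0,0,0.0,-0.001,-0.003,0.125,0,0,0,0.0]
}}

```text
time: 38.88
tool_pos: [0.6064, -0.052, 0.0864]
ee_rot: [-3.138, 0.002, 2.756]
wrist_force: [-3.3, -4.2, 3.0]
width: 0.0138
finger_force: 29.9
```

```bash
python3 - <<'E'
from h import *
o=st(); print(np.round(o["wrist_torque"],3))
ey=np.array([-np.sin(.0175),np.cos(.0175)])
p=o["tool_pos"][:2]+ey*.05; to([*p,o["tool_pos"][2]])
to(o["tool_pos"],o["ee_rot"][2]+.2)
E
```

```text
t 38.88 p [ 0.6064 -0.052   0.0864] rpy [-3.1375e+00  1.6000e-03  2.7560e+00] F [-3.3  -4.19  3.03] w 0.0138 f 29.9 j6 -1.36
[-0.944  0.587  0.063]
shift [ 0.0196  0.046  -0.0002] turn [-0.23  0.09 -0.  ]
shift [0. 0. 0.] turn [ -0.24   0.07 -11.46]
```

Emit:
{"name": "servo_tool", "arguments": {
  "commands": [0,0,0,0,0,-6,0,0,0,0,0,0,-12,0,0.002,0.0046,0,0,0,-12,0,0.004,0.0092,0,0,0,-12,0,0.006,0.0138,0,0,0,-12,0,0.008,0.0184,0,0,0,-12,0,0.01,0.023,0,0,0,-12,0,0.012,0.0276,0,0,0,-12,0,0.0137,0.0322,0,0,0,-12,0,0.0137,0.0322,0,0,0,-12,0]
}}

```text
time: 40.12
tool_pos: [0.6062, -0.0171, 0.0864]
ee_rot: [-3.137, 0.002, 2.966]
wrist_force: [-2.7, -5.3, 3.8]
width: 0.0135
finger_force: 29.9
```

```bash
python3 - <<'E'
from h import *
o=st(); print(np.round(o["wrist_torque"],3)); T,S=look(); tubs(T,S)
ey=np.array([-np.sin(.0175),np.cos(.0175)])
p=o["tool_pos"][:2]+ey*.02; to([*p,o["tool_pos"][2]])
E
```

```text
t 40.12 p [ 0.6062 -0.0171  0.0864] rpy [-3.1371e+00  1.7000e-03  2.9655e+00] F [-2.73 -5.27  3.81] w 0.0135 f 29.9 j6 -1.51
[-1.067  0.388 -0.026]
tub [ 0.435  0.354 -0.004  0.002] views 2 cost 0.28 conf 0.88
tub [0.611 0.149 0.036 0.008] views 2 cost 0.59 conf 0.78
tub [ 0.662 -0.092  0.144 -0.009] views 1 cost 1.0 conf 0.74
tub [ 0.616  0.127  0.052 -0.008] views 2 cost 1.73 conf 0.56
shift [ 0.0039  0.0196 -0.0001] turn [-0.25  0.1  -0.  ]
```

Emit:
{"name": "servo_tool", "arguments": {
  "commands": [0.0006,0.003,0,0,0,0,0,0.0012,0.006,0,0,0,0,0,0.0018,0.009,0,0,0,0,0,0.0024,0.012,0,0,0,0,0,0.0024,0.012,0,0,0,0,0]
}}

```text
time: 40.95
tool_pos: [0.6061, -0.0062, 0.0864]
ee_rot: [-3.135, 0.003, 2.965]
wrist_force: [-1.9, -7.6, 2.3]
width: 0.014
finger_force: 29.9
```

Emit:
{"name": "servo_tool", "arguments": {
  "commands": [0.0006,0.003,0,0,0,0,0,0.0012,0.006,0,0,0,0,0,0.0012,0.006,0,0,0,0,0]
}}

```text
time: 41.32
tool_pos: [0.6061, -0.0003, 0.0864]
ee_rot: [-3.135, 0.003, 2.965]
wrist_force: [-1.0, -8.3, 3.0]
width: 0.0136
finger_force: 29.9
```

Emit:
{"name": "servo_tool", "arguments": {
  "commands": [0.0006,0.003,0,0,0,0,0,0.0012,0.006,0,0,0,0,0,0.0012,0.006,0,0,0,0,0]
}}

```text
time: 41.7
tool_pos: [0.6061, 0.0049, 0.0864]
ee_rot: [-3.133, 0.003, 2.964]
wrist_force: [-1.3, -9.2, 3.1]
width: 0.0137
finger_force: 29.9
```

```bash
python3 - <<'E'
from h import *
f=[]
T,S=look()
for i in range(6): snapshot("top"); f.append(robot.get_obs()["wrist_force"])
print(np.round(np.mean(f,0),2)); o=st(); tubs(T,S)
out=[]
for s,sz in((T,40),(S,40)):
    c=np.int32(proj(s,[[.608,.05,.05]])[0]); out.append(cv2.resize(s["img"][c[1]-sz:c[1]+sz,c[0]-sz:c[0]+sz],(400,400),interpolation=2)); print(c)
cv2.imwrite("pics/r.png",np.hstack(out))
E
```

```text
[-0.86 -9.94  2.26]
t 42.1 p [0.6061 0.0049 0.0864] rpy [-3.1335  0.0033  2.9643] F [ -1.4  -10.86   2.44] w 0.0137 f 29.9 j6 -1.47Traceback (most recent call last):
  File "<stdin>", line 5, in <module>
  File "h.py", line 42, in tubs
    dt=[d for d in spotter.trace("tub_a",T) if d["conf"]>minconf]; ds=[d for d in spotter.trace("tub_a",S) if d["conf"]>minconf]
                   ~~~~~~~~~~~~~^^^^^^^^^^^
ValueError: only the last four pictures can be asked about
```

Emit:
{"name": "servo_tool", "arguments": {
  "commands": [0.0006,0.003,0,0,0,0,0,0.0012,0.006,0,0,0,0,0,0.0012,0.006,0,0,0,0,0]
}}

```text
time: 42.48
tool_pos: [0.6061, 0.01, 0.0864]
ee_rot: [-3.131, 0.004, 2.964]
wrist_force: [-1.3, -11.1, 1.9]
width: 0.0136
finger_force: 29.9
```

```bash
python3 - <<'E'
from h import *
f=[]
for i in range(6): snapshot("top"); o=robot.get_obs(); f.append(np.r_[o["wrist_force"],o["wrist_torque"]])
print(np.round(np.mean(f,0),2)); o=st(); T,S=look(); tubs(T,S)
out=[]
for s,sz in((T,40),(S,40)):
    c=np.int32(proj(s,[[.608,.05,.05]])[0]); out.append(cv2.resize(s["img"][c[1]-sz:c[1]+sz,c[0]-sz:c[0]+sz],(400,400),interpolation=2)); print(c)
cv2.imwrite("pics/r.png",np.hstack(out))
E
```

```text
[ -0.98 -11.77   2.2   -2.23   0.15   0.03]
t 42.77 p [0.606  0.01   0.0864] rpy [-3.1318  0.0037  2.9637] F [ -0.62 -11.62   1.71] w 0.0133 f 29.9 j6 -1.46
tub [0.611 0.155 0.106 0.006] views 2 cost 0.83 conf 0.83
tub [ 0.435  0.354 -0.073  0.004] views 2 cost 0.27 conf 0.78
tub [ 0.603  0.15  -1.55   0.063] views 2 cost 1.98 conf 0.51
[238 159]
[226 217]
```

View pics/r.png

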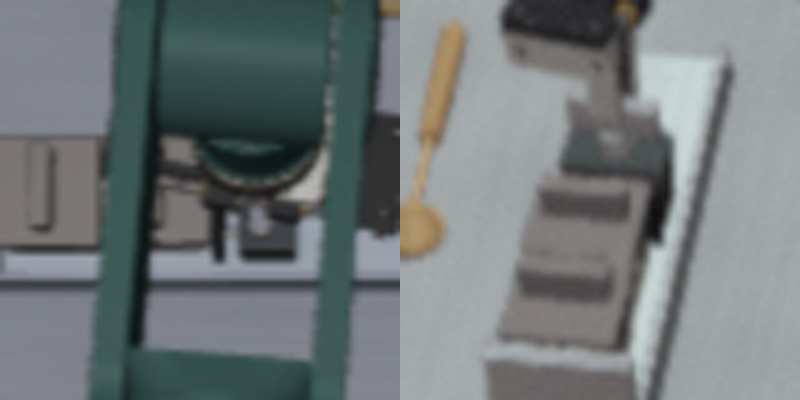

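The row is closed up against the wall and the pad is compressed about 13 mm. Now I tighten.

Emit:
{"name": "servo_tool", "arguments": {
  "commands": [0,0,0,0,0,6,0,0,0,0,0,0,12,0,0,0,0,0,0,18,0,0,0,0,0,0,24,0,0,0,0,0,0,30,0,0,0,0,0,0,36,0,0,0,0,0,0,42,0,0,0,0,0,0,48,0,0,0,0,0,0,54,0,0,0,0,0,0,54,0]
}}

```text
time: 44.22
tool_pos: [0.6068, 0.0112, 0.0864]
ee_rot: [-3.141, 0.009, 2.021]
wrist_force: [1.0, -9.6, 1.0]
width: 0.0135
finger_force: 29.9
```

```bash
python3 - <<'E'
from h import *
o=st(); print(np.round(o["wrist_torque"],3))
E
```

```text
t 44.23 p [0.6068 0.0112 0.0864] rpy [-3.1414  0.0091  2.021 ] F [ 0.98 -9.6   1.02] w 0.0135 f 29.9 j6 -0.52
[-1.863 -0.156 -0.049]
```

Emit:
{"name": "servo_tool", "arguments": {
  "commands": [0,0,0,0,0,4,0,0,0,0,0,0,8,0,0,0,0,0,0,11,0,0,0,0,0,0,13,0,0,0,0,0,0,15,0,0,0,0,0,0,15,0,0,0,0,0,0,15,0]
}}

```text
time: 45.1
tool_pos: [0.6071, 0.0113, 0.0864]
ee_rot: [3.139, 0.009, 1.762]
wrist_force: [2.7, -8.9, 0.5]
width: 0.0137
finger_force: 31.0
```

```bash
python3 - <<'E'
from h import *
for i in range(2): snapshot("top"); o=st(); print(np.round(o["wrist_torque"],3))
E
```

```text
t 45.15 p [0.6071 0.0113 0.0864] rpy [3.1388 0.009  1.7617] F [ 2.78 -9.16  0.33] w 0.014 f 31.0 j6 -0.26
[-1.82  -0.296  0.548]
t 45.2 p [0.6071 0.0113 0.0863] rpy [3.1389 0.009  1.7616] F [  1.91 -10.21   0.63] w 0.0142 f 31.0 j6 -0.26
[-1.791 -0.26   0.491]
```

The torque has risen to 0.5 Nm, so the nut is at its stop. A small extra nudge, then I release and back off.

Emit:
{"name": "servo_tool", "arguments": {
  "commands": [0,0,0,0,0,2,0,0,0,0,0,0,3,0,0,0,0,0,0,3,0,0,0,0,0,0,3,0.03,0,0,0,0,0,3,0.04,0,0,0,0,0,3,0.04,0,0,-0.03,0,0,3,0.04,0,0,-0.08,0,0,3,0.04,0,0,-0.12,0,0,3,0.04,0,0,-0.12,0,0,3,0.04]
}}

```text
time: 46.45
tool_pos: [0.6075, 0.0163, 0.2098]
ee_rot: [3.133, 0.001, 1.71]
wrist_force: [0.7, -0.2, -0.8]
width: 0.0398
finger_force: 0.0
```

Emit:
{"name": "servo_tool", "arguments": {
  "commands": [-0.1,-0.1,0,0,0,0,0.04,-0.2,-0.25,0,0,0,0,0.04,-0.2,-0.25,0,0,0,0,0.04,-0.2,-0.25,0,0,0,0,0.04,-0.2,-0.25,0,0,0,0,0.04,-0.2,-0.25,0,0,0,0,0.04,-0.2,-0.25,0,0,0,0,0.04]
}}

```text
time: 47.32
tool_pos: [0.3852, -0.2164, 0.2037]
ee_rot: [-3.141, -0.002, 1.709]
wrist_force: [0.6, -0.4, -0.1]
width: 0.0398
finger_force: 0.0
```

```bash
python3 - <<'E'
from h import *
o=st(); T,S=look(); tubs(T,S)
out=[]
for s,sz in((T,40),(S,40)):
    c=np.int32(proj(s,[[.608,.05,.05]])[0]); out.append(cv2.resize(s["img"][c[1]-sz:c[1]+sz,c[0]-sz:c[0]+sz],(400,400),interpolation=2))
cv2.imwrite("pics/z.png",np.hstack(out))
E
```

```text
t 47.33 p [ 0.3852 -0.2164  0.2037] rpy [-3.1410e+00 -2.0000e-03  1.7087e+00] F [ 0.58 -0.38 -0.1 ] w 0.0398 f 0.0 j6 -0.78
tub [0.612 0.157 0.078 0.008] views 2 cost 0.75 conf 0.94
tub [0.614 0.084 0.094 0.01 ] views 2 cost 1.07 conf 0.91
tub [ 0.434  0.354 -0.017  0.004] views 2 cost 0.31 conf 0.89
```

View pics/z.png

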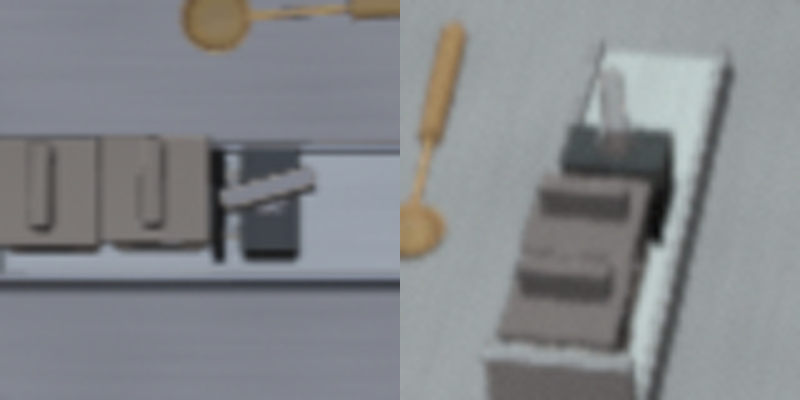

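The final crop shows the two full tubs touching each other and pressed between the end wall and the pad at (217,205). The wing is turned to about 1.3 rad, and the light tub is on the trivet. I hand in.

```bash
python3 -c "
from bench import close_job
print(close_job())"
```

```text
the job is handed in; nothing more can be done
None
```

I found three tubs and handed the job in (no verdict shown): the two full ones (about 530 g and 480 g) are clamped in the rack with the wing nut turned to its stop, and the light one (about 240 g) is on the trivet.

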